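# Roll a jar up onto the bench jar roller

## Robot

A 6-joint arm with a two-finger parallel gripper is mounted at the origin on the work surface; the furniture and walls round the work are solid. World frame = base frame: x ahead of the robot, y to its left, z up, the work surface at z = 0. Lengths are in m, angles in rad, forces in N, time in s.
With the tool pointing down it reaches from about 0.4 to 0.925 m from the base axis. Payload 12.5 kg.
Tool frame: the origin (TCP) lies at the very end of the fingers, on their centre line; the grasp point (between the pads) lies 19 mm behind it; x points along the fingers, y is the direction in which the jaws open and shut, and the axes are right-handed (so a half turn about x gives the same grasp; the last joint's range is limited). The gripper opens to 95 mm and grips with 3 to 60 N. Pads are 20 mm wide; open, the fingers measure 119 mm over their backs; the gripper's body (75 mm by 180 mm) begins 59 mm behind the grasp point.
Start: joints at [1.011, 0.491, 1.559, -0, 1.092, -0.106], TCP at [0.274, 0.562, 0.187] pointing down, gripper open.
Joint ranges: [-3.1, 3.1], [-0.84, 2.19], [0.05, 2.79], [-1.13, 4.28], [0.06, 2.93], [-2.69, 2.69]. Speed limits (rad/s): [2.22, 2.22, 2.79, 3.14, 3.14, 3.14].

## Interface

Orientations are given as a 3x3 rotation matrix whose columns are the frame's x, y, z axes.
In Python, from cell import env gives the robot as it stands.
- The arm moves only by the tool send_rows, never from a script. Its argument "plan" is a list of rows, each a list of 3 entries, a list of its own where there are three numbers: the turn, a rotation vector about the tool's x, y, z in degrees, then the shift along the tool's x, y, z in cm, then the opening, from 0 (shut) to 1 (fully open). A call has 1 to 20 rows; each row shifts and turns the pose as measured when the row begins, along the tool's axes as they then stand; what a row does not reach is not made up. A row lasts 1/12 s, in which the tool goes at most 41.7 mm and 7.16 degrees, less where a joint would pass 70% of its speed; a pose out of reach is approached as far as the arm can. A call is refused whole if a number of a shift passes 4.17 or a number of a turn 7.16, either way. A call with a gripper value outside its range is refused whole. The fingers move at their own pace and stop on an object; "newtons" is the grip in N (left out, the last holds). Time passes only in rows, so rows that do not move let the fingers close. It gives the time, the measured TCP pose, the force and the opening at its end, in the units of the state.
- env.observe(): the state, without advancing time (a new reading comes with each control period).
- env.grab_frame(name): name is "scene" or "top" or "wrist"; returns a dict with "color" (480x640x3 uint8, blue, green, red), "range_z" (480x640 float32, m along the optical axis (not along the pixel's ray), 0 where there is no reading), "fx", "fy", "cx", "cy" (pixels), "k1" (the pictures are not rectified: a ray, as slopes to the right and down, at radius r is drawn at 1 + k1 r^2 times it, then the intrinsics apply), "rvec" (rotation vector, rad) and "tvec" (3), from world to camera coordinates, as OpenCV has them; the wrist camera has in their place "mount" (4x4, takes a point from camera to tool coordinates, whose origin is the TCP and whose axes are the tool frame's). Camera axes: x right, y down, z forward; pixel columns grow to the right and rows downward; lengths in m; the calibration is good to about 2 mm. A picture is of the moment at which its call begins: read the wrist's pose just before it.
- env.hand_in(): hands the job in, once; it reports no verdict.
The state is a dict: "time": time; "qpos": joint angles; "dq": joint speeds; "tau": joint torques, N m; "position": TCP position; "tool_rot": TCP orientation; "wrist_force": force on the tool from outside, world axes, zero at the start; "moment": the same for the moment, N m; "finger_gap": finger opening in m.
Only numpy, scipy, OpenCV 4.12 (cv2) and the standard library are available. Lean on these libraries where they do the work, as an engineer would, in place of code of your own. Each camera call takes 0.05 s, during which the arm holds its last target.

## Task

The closed jar lies on its side at the foot of the jar roller's loading ramp. Push it with the fingers, slowly (well under 20 cm a second) and without letting it get away and roll back, up the ramp and over the first rubber roller until it settles in the dip between the two rubber rollers, right by the upright stop, then take the hand away. Only push the jar, never pick it up, and leave the other things where they stand.

Things in the scene. Friction and masses are not known exactly. Their poses are not given: they have to be found in the camera images.
- jar: closed jar with a yellow screw lid: a cylinder 62 mm in diameter, 78 mm long (lid end 57 mm), 0.16 to 0.26 kg, smooth, slippery, rolls freely; lies on its side across the ramp. Origin: centre of its bottom face, so on the cylinder's axis at its right-hand end; z runs along that axis to the lid, parallel to jar_roller's y; x and y turn as it rolls.
- jar_roller: fixed bench jar roller: grey frame, aluminium ramp, two black rubber rollers, stop plate; 205 long, 96 wide, 75 high (mm). Origin on the bench, mid-frame; x points level up the ramp to the stop, y left across it, z up. Ramp rises 8 degrees from x -100 (z 9) to x 37 (z 28), 86 wide between side cheeks with tops at z 30 (38 by the rollers). Gear-motor box 47 high at x 35..97, y -48..-88.
- chock (a point): middle of the 8 mm steel bar across the foot of the ramp (x -78, z 16 in jar_roller's frame, mm). The jar starts resting against its uphill side, its axis at x -60, z 46 in that frame. Axes as jar_roller's.
- crest (a point): middle of the axis of the first rubber roller, 16 mm in diameter, flush with the ramp's upper end (x 44, z 21 in jar_roller's frame, mm). The jar's axis is highest, z 60, straight above it; let go before that, the jar runs back down; past it, it drops forward 3 mm by itself. Axes as jar_roller's.
- seat (a point): where the middle of the jar's axis lies once the jar is seated in the dip between the two rubber rollers (x 60, z 57 in jar_roller's frame, mm; second roller at x 76). The jar stays there by itself, 1 to 2 mm short of the stop's rubber pad (face at x 92). Axes as jar_roller's.
- tape_black: bystander: roll of black tape lying flat, 66 mm wide, 19 mm high; origin under its centre
- dropper_0: bystander: dropper bottle with a pointed nozzle, 47 mm wide, 147 mm high; origin under its centre
- tin_quarter: bystander: small open tin, 71 mm wide, 66 mm high; origin under its centre
- bottle_clear: bystander: round bottle with a dark knobbed lid, 73 mm wide, 118 mm high; origin under its centre
- cap_blue: bystander: small ribbed screw cap lying flat, 30 mm wide, 14 mm high; origin under its centre

How it is judged:
On the way:
1. the jar is part way up the ramp, pushed by the fingers (x of jar in the frame of jar_roller between -0.02 and 0.035 m and contact force between the fingers and jar above 0.05 N), for 0.05 s.
At the end, for the whole second after the job is handed in: the jar lies at rest in the dip between the two rubber rollers, its axis within 6 mm of the seated place (60 mm up the track from the frame's middle, 57 mm above the bench) and within 0.1 rad of square across the track (x of jar in the frame of jar_roller between 0.054 and 0.066 m and z of jar in the frame of jar_roller between 0.051 and 0.062 m and angle between the z axis of jar and the y axis of jar_roller, either way round below 0.1 rad and linear speed of jar below 0.02 m/s); the robot touches nothing.
It fails at once if the jar got away: it moved faster than 0.2 m/s on the ramp, before the first roller (x of jar in the frame of jar_roller below 0.036 m and linear speed of jar above 0.2 m/s).
It fails at once if the jar was lifted off the track (z of jar in the frame of jar_roller above 0.075 m).
It fails at once if a bystander was moved by more than 30 mm (distance of any of tape_black, dropper_0, tin_quarter, bottle_clear, cap_blue from where it was at the start of the episode above 0.03 m).
It also fails if it takes over 38 s, if anything falls off the work surface, if the arm or the gripper's body presses on something with over 40 N, if the wrist force passes 120 N, or if a joint passes its speed limit or range.

## Working session

There is one attempt and no reset: what is moved stays moved. The work goes in short steps, Python scripts to look and compute and a tool call to move; the robot and the scene stay as the last step left them, time stands still between calls to the robot, and variables do not carry over. Pictures are saved under pics/ and viewed, and the job is handed in when it is done.

Besides the shell and the picture viewer there is one more tool, called as name(argument=value, ...) on one line, values as JSON. send_rows: Moves the arm, as the interface text tells. Its arguments: {"type":"object","properties":{"plan":{"type":"array","items":{"type":"array"}},"newtons":{"type":"number"}},"required":["plan"]}

```bash
mkdir -p pics; ls; cat > h.py <<'E'
import numpy as np, cv2
from cell import env
def snap(n,f):
    d=env.grab_frame(n); cv2.imwrite('pics/'+f,d['color']); np.savez('pics/'+f[:-4]+'.npz',**d); return d
E
python3 - <<'E'
from h import *
s=env.observe(); print(s)
for n in ("scene","top"):
    d=snap(n,n+'0.png'); print({k:v for k,v in d.items() if k not in("color","range_z")})
E
```

```text
pics
{'time': 0.0, 'qpos': array([ 1.01139308e+00,  4.91557333e-01,  1.55943121e+00, -1.50307645e-05,
        1.09169185e+00, -1.05580197e-01]), 'dq': array([-1.02219023e-03, -1.14486162e-03,  8.42584866e-04, -1.96639320e-04,
        4.17458350e-05, -8.92720734e-04]), 'tau': array([-1.86517187e-03, -6.12643075e+01, -2.58180499e+01,  6.91342587e-02,
        4.81123442e-02, -6.54783048e-05]), 'position': array([0.2738345 , 0.56152513, 0.18616943]), 'tool_rot': array([[-5.65934819e-04,  4.38398260e-01,  8.98780644e-01],
       [-9.29012652e-04,  8.98780169e-01, -4.38398613e-01],
       [-9.99999408e-01, -1.08308363e-03, -1.01373462e-04]]), 'wrist_force': array([-0.24999642,  0.05103658, -0.17295772]), 'moment': array([ 0.01793552, -0.02011402, -0.03192736]), 'finger_gap': 0.09551086776929243}
{'fx': 446.4970294193218, 'fy': 446.4970294193218, 'cx': 326.0404290295206, 'cy': 248.49743499605984, 'k1': 0.0044412896985309485, 'rvec': array([ 0.14223784,  2.96670784, -0.98527453]), 'tvec': array([ 0.50120414, -0.13988423,  1.04419448])}
{'fx': 582.1665532381279, 'fy': 582.1665532381279, 'cx': 321.90452286159643, 'cy': 237.7907569925906, 'k1': -0.18426148991812774, 'rvec': array([ 2.14423608, -2.15997539,  0.15636257]), 'tvec': array([0.17910207, 0.49429187, 0.906654  ])}
```

View pics/scene0.png

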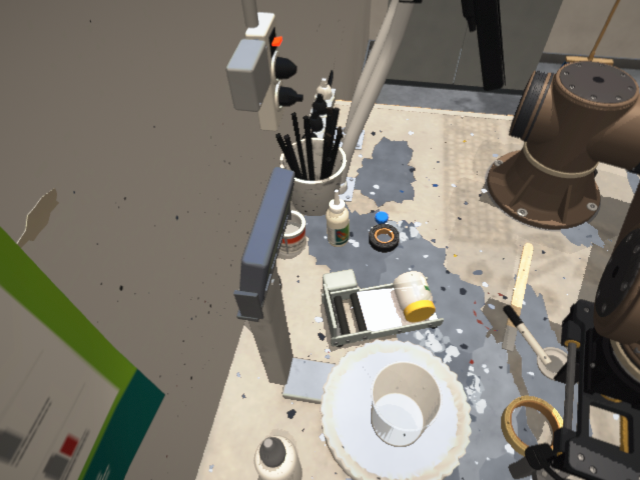

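View pics/top0.png

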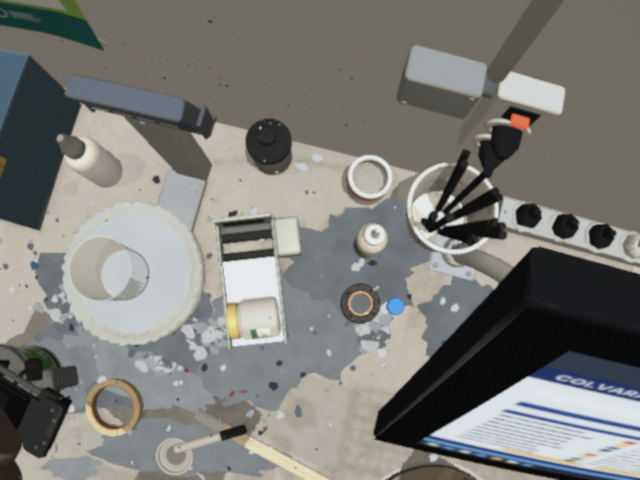

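The top view shows the roller at about u 222–300, v 215–345, with the ramp rising toward the image top. The jar is at (252,320) with its yellow lid on the left, and the stop is at (245,222). The motor box is at (288,238). Next I'll measure these.

```bash
cat >> h.py <<'E'
def cam(d):
    R=cv2.Rodrigues(np.array(d['rvec']))[0]; t=np.array(d['tvec']).ravel()
    K=np.array([[d['fx'],0,d['cx']],[0,d['fy'],d['cy']],[0,0,1.]]); return R,t,K,np.array([float(d['k1']),0,0,0])
def rays(d,uv):
    R,t,K,D=cam(d); n=cv2.undistortPoints(np.array(uv,float).reshape(-1,1,2),K,D).reshape(-1,2)
    v=np.c_[n,np.ones(len(n))]@R; return -R.T@t, v   # v has unit optical depth
def onplane(d,uv,z):
    c,v=rays(d,uv); return c+v*((z-c[2])/v[:,2])[:,None]
def cloud(d,box):
    u0,u1,v0,v1=box; uu,vv=np.meshgrid(np.arange(u0,u1),np.arange(v0,v1)); uv=np.c_[uu.ravel(),vv.ravel()]
    r=d['range_z'][v0:v1,u0:u1].ravel(); c,v=rays(d,uv); return c+v*r[:,None],r>0,d['color'][v0:v1,u0:u1].reshape(-1,3).astype(int),uv
E
python3 - <<'E'
import sys
from h import *
for n,box in(("top",(200,310,205,355)),("scene",(315,450,260,350))):
    d=dict(np.load(f'pics/{n}0.npz')); P,ok,C,uv=cloud(d,box)
    img=d['color'][box[2]:box[3],box[0]:box[1]]; cv2.imwrite(f'pics/{n}_crop.png',cv2.resize(img,None,fx=5,fy=5,interpolation=cv2.INTER_CUBIC)[:600,:800] if n=='scene' else cv2.resize(img,None,fx=4,fy=4))
    z=P[:,2]; print(n,ok.mean(),np.histogram(z[ok],bins=np.arange(-0.01,0.1,0.005))[0])
    H=np.where(ok,z*1000,-99).reshape(box[3]-box[2],-1)
    print(H[::6,::6].astype(int))
    # yellow lid
    hsv=cv2.cvtColor(C.reshape(1,-1,3).astype(np.uint8),cv2.COLOR_BGR2HSV)[0]
    m=(hsv[:,0]>18)&(hsv[:,0]<30)&(hsv[:,1]>150)&ok; print('lid',m.sum(),P[m].mean(0),P[m].min(0),P[m].max(0))
E
```

```text
top 0.9963636363636363 [  14 3631 4290  285  432  442 1425 1882  409  231  272  731  112  164
  230  435  935  517    3    0    0]
[[ 10 -99   1   2   0  -3   1   1  -2   0   0   0   1   1   0  -3   0   1
    0]
 [  0  -2   2  -1   0   3   0   0   0   1  -1   0  -2  -2  -1  -2   0   0
    2]
 [  0   3   3  -2  75  74  75  73  75  72  65  64  34   0  42  45  43  -2
    2]
 [  0   0   0  57  72  67  59  52  43  20  16   9  35  46  44  45  45  -4
   -2]
 [ -1   0   2  34  12  10  10  10  12  13  10  26  37  47  46  45  44  -1
    2]
 [  0   1   0  36  26  30  26  29  29  25  29  28  36  46  49  45  47   0
    3]
 [ -2  -1   0  35  27  26  25  24   0  -1   0   0   0  46  49  45  44   0
    1]
 [ 19   0   0  37   0   0   0   0   2   0  -1   2  -1  46  48  45  49   3
    0]
 [ 22   0   3  34  21  26  26  27  27  27  30  27  29  46  46  45  40  -1
   -1]
 [ 28   0   1  20  27  27  25  26  28  28  30  28  29  15  -2   0  -1   0
    1]
 [ 57   0   0  -1  28  29  26  27  26  24  21  26  26  26   0   0  -1   0
    0]
 [ 27   0   1   0  25  25  25  27  24  24  24  24  24  27   1   0   0  -3
    
[... 544 characters left out ...]
32  28   7  -3  -1
   -1]
 [  0   2   3   0   3  71  69  74  75  75  74  76  74  46  28   1  -2   1
    1]
 [  1   1   2   0  -2  74  72  79  76  73  72  72  74  67  29   0  -2   2
    0]
 [  1   0   2   0   2  72  66  71  69  71  72  69  68  65  29   1   0  -4
    2]
 [  1   1  -1   0  -2  57  55  51  59  56  58  56   8  10  29  -2   1   0
   -1]
 [  0   2   1   0   3  25  11  11  11   8   0  -3  -1   1   0   3   0   3
   -1]
 [  1   1   5  -2  -1   0  -1  -1   0   4  -2   2   1   0   0   0  -1   0
    1]]<stdin>:11: RuntimeWarning: Mean of empty slice.
  ret = um.true_divide(
Traceback (most recent call last):
ValueError: zero-size array to reduction operation minimum which has no identity
```

```bash
ls -la pics
```

```text
total 5172
drwxr-xr-x 2 agent agent    4096 Dec  6 17:59 .
drwxr-xr-x 3 agent agent    4096 Dec  6 17:59 ..
-rw-r--r-- 1 agent agent 2152658 Dec  6 17:59 scene0.npz
-rw-r--r-- 1 agent agent  399036 Dec  6 17:59 scene0.png
-rw-r--r-- 1 agent agent 2152658 Dec  6 17:59 top0.npz
-rw-r--r-- 1 agent agent  376276 Dec  6 17:59 top0.png
-rw-r--r-- 1 agent agent  196839 Dec  6 17:59 top_crop.png
```

```bash
python3 - <<'E'
from h import *
A=[]
for n,box in(("top",(200,310,205,355)),("scene",(315,450,260,350))):
    d=dict(np.load(f'pics/{n}0.npz')); P,ok,C,uv=cloud(d,box)
    hsv=cv2.cvtColor(C.reshape(1,-1,3).astype(np.uint8),cv2.COLOR_BGR2HSV)[0]
    m=(hsv[:,0]>15)&(hsv[:,0]<32)&(hsv[:,1]>140)&ok&(P[:,2]>.02)
    lid=P[m]; print(n,'lid',m.sum(),lid.mean(0),lid.min(0),lid.max(0))
    img=d['color'][box[2]:box[3],box[0]:box[1]]; cv2.imwrite(f'pics/{n}_crop.png',cv2.resize(img,None,fx=5 if n=='scene' else 4,fy=5 if n=='scene' else 4)[:600,:800])
    lc=P[ok][P[ok][:,2]>.006]
    jar=P[ok&(P[:,2]>.05)&(np.hypot(P[:,0]-lid[:,0].mean(),P[:,1]-lid[:,1].mean())<.1)]
    jar=jar[jar[:,2]>.06]; 
    print('jar rect',cv2.minAreaRect((jar[:,:2]*1000).astype(np.float32)),jar[:,2].max())
    u=lid[:,:2].mean(0)
    # frame
    fr=P[ok&(P[:,2]>.006)]; print('frame bbox',fr.min(0),fr.max(0))
    A.append(fr)
    # gearbox
    g=P[ok&(P[:,2]>.040)&(P[:,2]<.052)]; 
    np.save(f'pics/{n}_P.npy',np.c_[P[ok],uv[ok]])
    # heightmap picture in world, 1mm/px *2
c=np.mean([a.mean(0) for a in A],0)
W=np.zeros((600,800,3),np.uint8)
for k,a in enumerate(A):
    q=((a[:,:2]-c[:2])*1000*2.4).astype(int)
    for (x,y),z in zip(q,a[:,2]):
        v=int(min(z/.08,1)*255); p=(400-y if k==0 else 400-y,300-x)
        cv2.circle(W,(int(p[0]-200 if k==0 else p[0]+200),int(p[1])),1,tuple(int(t) for t in cv2.applyColorMap(np.uint8([[v]]),2)[0,0]),-1)
cv2.imwrite('pics/hm.png',W); print(c)
E
```

```text
<stdin>:7: RuntimeWarning: Mean of empty slice.
  ret = um.true_divide(
Traceback (most recent call last):
ValueError: zero-size array to reduction operation minimum which has no identity
```

View pics/top_crop.png

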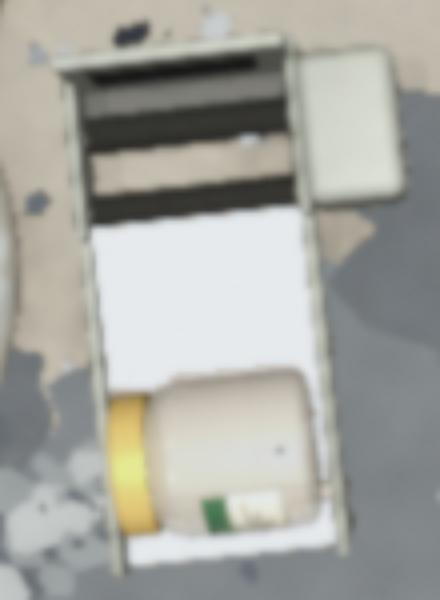

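```bash
python3 - <<'E'
from h import *
d=dict(np.load('pics/top0.npz')); print(d['color'].dtype,d['color'][320,234],cv2.cvtColor(d['color'],cv2.COLOR_BGR2HSV)[320,234])
P,ok,C,uv=cloud(d,(200,310,205,355)); i=(320-205)*110+34; print(P[i],C[i],uv[i])
h=cv2.cvtColor(C.reshape(1,-1,3).astype(np.uint8),cv2.COLOR_BGR2HSV); print(h.shape,h[0][i] if h.shape[0]==1 else h)
E
```

```text
uint8 [148 232 229] [ 31  92 232]
[0.36416578 0.31074288 0.07538433] [148 232 229] [234 320]
(1, 16500, 3) [ 31  92 232]
```

```bash
python3 - <<'E'
from h import *
for n,r,c in(("top",slice(305,338,4),slice(226,244,3)),("scene",slice(300,320,4),slice(404,436,5))):
    d=dict(np.load(f'pics/{n}0.npz')); print(cv2.cvtColor(d['color'],cv2.COLOR_BGR2HSV)[r,c].tolist())
    print(cv2.imread(f'pics/{n}0.png')[320,234])
E
```

```text
[[[30, 21, 144], [21, 127, 166], [21, 131, 173], [21, 130, 155], [20, 34, 156], [19, 24, 184]], [[24, 39, 184], [22, 125, 210], [21, 125, 213], [21, 111, 181], [20, 43, 184], [20, 23, 204]], [[22, 55, 194], [23, 118, 225], [23, 117, 226], [22, 103, 198], [21, 43, 197], [21, 20, 213]], [[24, 46, 194], [26, 108, 226], [27, 107, 227], [27, 93, 213], [22, 42, 205], [26, 19, 216]], [[27, 24, 198], [31, 95, 231], [31, 93, 233], [32, 89, 226], [22, 42, 206], [26, 19, 214]], [[28, 23, 186], [29, 99, 225], [30, 97, 228], [29, 98, 223], [21, 44, 202], [24, 24, 212]], [[43, 10, 184], [24, 105, 218], [24, 113, 226], [24, 113, 226], [21, 58, 195], [21, 30, 201]], [[37, 14, 169], [21, 84, 200], [22, 122, 222], [22, 122, 221], [20, 95, 182], [20, 33, 184]], [[42, 9, 141], [28, 27, 150], [21, 128, 185], [21, 127, 185], [20, 114, 174], [30, 4, 192]]]
[148 232 229]
[[[16, 40, 216], [18, 29, 235], [19, 22, 244], [25, 84, 246], [27, 148, 253], [23, 102, 246], [108, 27, 144]], [[16, 38, 188], [21, 120, 234], [26, 175, 253], [29, 166, 253], [29, 166, 253], [26, 174, 253], [13, 12, 151]], [[18, 86, 157], [22, 185, 238], [25, 178, 253], [21, 190, 211], [20, 188, 138], [21, 189, 132], [20, 163, 172]], [[20, 169, 125], [20, 191, 206], [20, 186, 129], [20, 186, 130], [20, 187, 131], [20, 184, 130], [16, 44, 152]], [[16, 57, 160], [20, 185, 131], [20, 187, 132], [20, 184, 132], [21, 188, 133], [19, 134, 145], [60, 1, 254]]]
[102 113 122]
```

Lower the saturation threshold.

```bash
python3 - <<'E'
from h import *
A=[]
for n,box in(("top",(205,310,205,355)),("scene",(315,450,260,350))):
    d=dict(np.load(f'pics/{n}0.npz')); P,ok,C,uv=cloud(d,box)
    hsv=cv2.cvtColor(C.reshape(1,-1,3).astype(np.uint8),cv2.COLOR_BGR2HSV)[0]
    m=(hsv[:,0]>17)&(hsv[:,0]<34)&(hsv[:,1]>80)&ok&(P[:,2]>.03)
    lid=P[m]; print(n,'lid',m.sum(),lid.mean(0),lid.min(0),lid.max(0))
    img=d['color'][box[2]:box[3],box[0]:box[1]]; cv2.imwrite(f'pics/{n}_crop.png',cv2.resize(img,None,fx=5 if n=='scene' else 4,fy=5 if n=='scene' else 4)[:600,:800])
    jar=P[ok&(P[:,2]>.055)&(np.hypot(P[:,0]-lid[:,0].mean(),P[:,1]-lid[:,1].mean())<.1)]
    print('jar rect',cv2.minAreaRect((jar[:,:2]*1000).astype(np.float32)),jar[:,2].max())
    fr=P[ok&(P[:,2]>.006)]; A.append(fr)
    np.save(f'pics/{n}_P.npy',np.c_[P[ok],uv[ok]])
c=np.array([.42,.30])
W=np.zeros((600,800,3),np.uint8)
for k,a in enumerate(A):
    q=((a[:,:2]-c)*1000*2.4).astype(int); col=cv2.applyColorMap(np.uint8(np.clip(a[:,2]/.08,0,1)*255),2)[:,0]
    for (x,y),cc in zip(q,col):
        cv2.circle(W,(int(200+400*k-y),int(300-x)),1,tuple(int(t) for t in cc),-1)
cv2.imwrite('pics/hm.png',W)
E
```

```text
top lid 305 [0.36314654 0.31477032 0.0686887 ] [0.33617123 0.30582333 0.05214166] [0.38914738 0.32504316 0.07686832]
jar rect ((366.40740966796875, 283.39544677734375), (60.433536529541016, 78.81082153320312), 4.910489082336426) 0.08121439671447972
scene lid 499 [0.36575687 0.31803404 0.05910681] [0.33700906 0.30143281 0.03008361] [0.39094439 0.32530213 0.07684324]
jar rect ((382.8617248535156, 315.5847473144531), (161.0619659423828, 86.96785736083984), 65.86970520019531) 0.07980099583563427
```

View pics/hm.png

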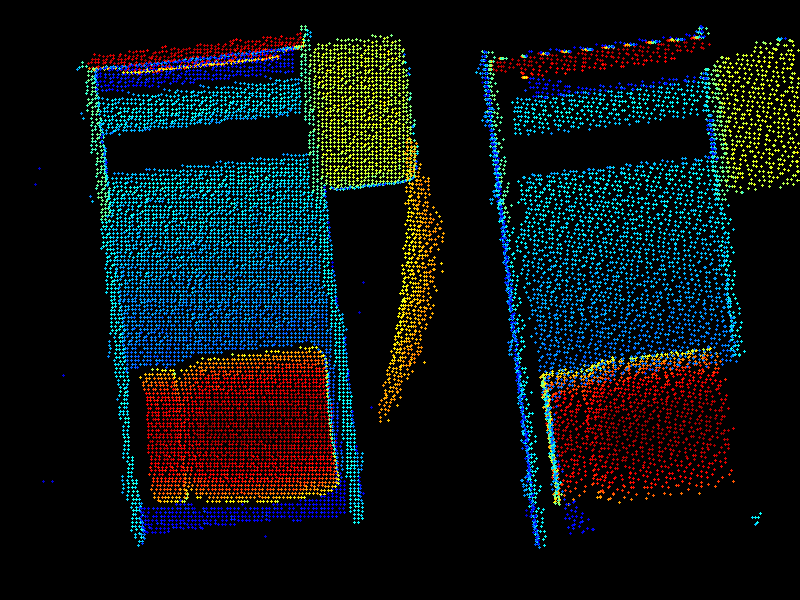

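View pics/scene_crop.png

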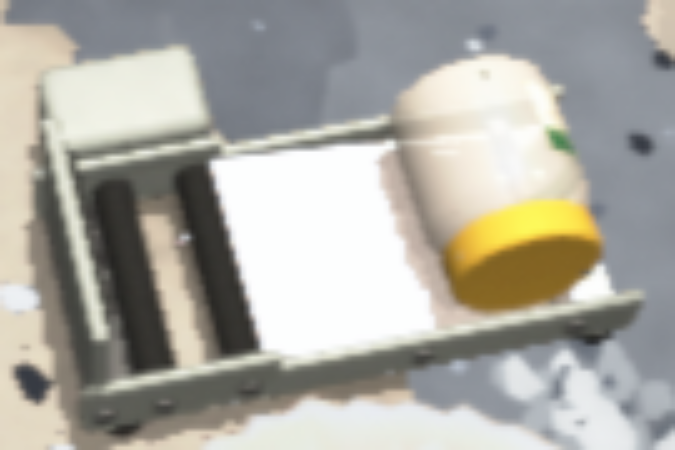

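```bash
python3 - <<'E'
from h import *
from scipy.optimize import least_squares
T=np.load('pics/top_P.npy')[:,:3]; S=np.load('pics/scene_P.npy')[:,:3]
psi=np.radians(6)
for name,Q in(('top',T),('scene',S),('both',np.r_[T,S])):
  psi=np.radians(5.5); o=np.array([.42,.30])
  for it in range(15):
    R=np.array([[np.cos(psi),-np.sin(psi)],[np.sin(psi),np.cos(psi)]])
    L=(Q[:,:2]-o)@R; z=Q[:,2]
    # left / right cheeks: tops z 27..40, y 43..48
    a=(abs(L[:,1]-.0455)<.006)&(abs(L[:,0])<.09)&(abs(z-.031)<.01)
    b=(abs(L[:,1]+.0455)<.006)&(L[:,0]<.03)&(L[:,0]>-.09)&(abs(z-.03)<.006)
    # stop plate top z75
    s=(z>.07)&(L[:,0]>.05)&(abs(L[:,1])<.045)
    pa=np.polyfit(L[a,0],L[a,1],1); pb=np.polyfit(L[b,0],L[b,1],1); ps=np.polyfit(L[s,1],L[s,0],1)
    dpsi=(pa[0]+pb[0])/2; psi+=dpsi; 
    o=o+R@np.array([0,(pa[1]+pb[1])/2])
  # x from ramp plane: z=0.009+tan8*(x+.1)
  r=(abs(L[:,1])<.035)&(L[:,0]>-.02)&(L[:,0]<.025)&(z>.01)&(z<.04)
  xr=np.mean((z[r]-.009)/((.028-.009)/.137)-.1-L[r,0])
  print(name,'psi',np.degrees(psi),'slopes',pa,pb,ps,'o',o,'stop x range',np.percentile(L[s,0],[1,50,99]),'ramp',xr,np.polyfit(L[r,0],z[r],1),'cheek z',np.median(z[a]))
  j=(z>.055)&(L[:,0]<0)&(abs(L[:,1])<.043)
  print(' jar x',np.percentile(L[j,0],[1,99]),'y',np.percentile(L[j,1],[1,99]), 'ztop',np.percentile(z[j],[97,99]))
  k=j; A=np.c_[2*L[k,0],2*z[k],np.ones(k.sum())]; # circle fit for body
  bod=j&(L[:,1]<.01); A=np.c_[2*L[bod,0],2*z[bod],np.ones(bod.sum())]; c=np.linalg.lstsq(A,L[bod,0]**2+z[bod]**2,rcond=None)[0]; print(' circ',c[:2],np.sqrt(c[2]+c[0]**2+c[1]**2))
  g=(z>.04)&(z<.052)&(L[:,1]<-.045)&(L[:,0]>.02); print(' gear x',np.percentile(L[g,0],[1,99]),'y',np.percentile(L[g,1],[1,99]))
  u=(abs(L[:,1])<.03)&(z<.005)&(L[:,0]>.04)&(L[:,0]<.08);print(' gap',L[u,0].min() if u.any() else None)
  fr=(abs(z-.03)<.012)&(L[:,1]>.04)&(L[:,1]<.05); print(' cheek ext',np.percentile(L[fr,0],[.5,99.5]))
E
```

```text
top psi 6.117412397227504 slopes [-0.01616652  0.04474686] [ 0.01616652 -0.04474686] [0.00141297 0.10223367] o [0.421134   0.29053776] stop x range [0.09717299 0.10234961 0.1064625 ] ramp -0.0033989720833102646 [0.13509073 0.02240638] cheek z 0.029145053221624195
 jar x [-0.08401509 -0.02660514] y [-0.03939344  0.0369767 ] ztop [0.07802568 0.07890169]
 circ [-0.05561894  0.04704881] 0.029866649779348213
 gear x [0.04058259 0.10097995] y [-0.0857991  -0.04685653]
 gap 0.05962277658240851
 cheek ext [-0.09667738  0.10192407]
scene psi 7.209611517599575 slopes [-0.01771163  0.04521701] [ 0.01771163 -0.04521701] [0.02682231 0.10121974] o [0.42091515 0.29165774] stop x range [0.09582859 0.10140198 0.10543945] ramp 0.003245166980680622 [0.14319012 0.02330732] cheek z 0.029317347232298396
 jar x [-0.08259174 -0.02690633] y [-0.03710814  0.0372384 ] ztop [0.07814183 0.07876601]
 circ [-0.05638056  0.04736701] 0.030224767590139073
 gear x [0.03871397 0.09868057] y [-0.08840509 -0.04758516]
 gap 0.05199126875484204
 cheek ext [-0.0975278   0.10908853]
both psi 6.589224074481612 slopes [-0.01399771  0.04499627] [ 0.01399771 -0.04499627] [0.01164182 0.10180394] o [0.42103026 0.29118708] stop x range [0.09633899 0.10198646 0.10638551] ramp -0.0007909553098637125 [0.13841462 0.02275961] cheek z 0.029246368939859657
 jar x [-0.08371406 -0.02665825] y [-0.03910102  0.03700662] ztop [0.07809526 0.07885523]
 circ [-0.0558407   0.04743732] 0.029752194853946375
 gear x [0.03994341 0.10023866] y [-0.08701634 -0.04791008]
 gap 0.05205796194112121
 cheek ext [-0.09733013  0.1078553 ]
```

```bash
python3 - <<'E'
from h import *
o=np.array([.425,.2915]); psi=np.radians(6.2); R=np.array([[np.cos(psi),-np.sin(psi)],[np.sin(psi),np.cos(psi)]])
print('seat',o+R@[.06,0],'start',o+R@[-.112,0],'end',o+R@[.008,0])
for n in("top","scene"):
    d=dict(np.load(f'pics/{n}0.npz')); P,ok,C,uv=cloud(d,(0,640,0,480)); P=P[ok]
    # max height grid, 4cm cells
    xs=np.arange(.16,.64,.04); ys=np.arange(.72,-.04,-.04)
    print(n); print('x\\y ',' '.join(f'{y+.0:4.2f}' for y in ys))
    for x in xs[::-1]:
        row=[]
        for y in ys:
            m=(abs(P[:,0]-x)<.02)&(abs(P[:,1]-y)<.02); row.append(f'{int(np.percentile(P[m,2],98)*1000):4d}' if m.sum()>5 else '   .')
        print(f'{x:.2f}',' '.join(row))
E
```

```text
seat [0.48464906 0.29797996] start [0.31365509 0.27940407] end [0.43295321 0.29236399]
top
x\y  0.72 0.68 0.64 0.60 0.56 0.52 0.48 0.44 0.40 0.36 0.32 0.28 0.24 0.20 0.16 0.12 0.08 0.04 -0.00
0.60    .    .  194    3  197  161    3  421  421  421  421   97   97    3    3   67  402  403  575
0.56    .  156  169    3    3   59   60   59  416  419  420    3    2    3    2   67   66  125  175
0.52   26  146    3    3   59   57   50   58   59   74   76   76   68   47    3  109  111  222  202
0.48    3    4    3   60   58  157  158  155   58   57   33   31   49   48    3  124  144  226  201
0.44    4    4    4   61  158  154   47  157   50   58   32   29   30    3    3   16    3    3   10
0.40    3    4    4   60   58  157  158  156   57   58   68   74   73    3   18   19  724  721    3
0.36    4    3    4    5   60   57   46   58   59    4   76   78   77    3   16  663  727  727    3
0.32    3  133  134  233  309   58   59   59    4    5   59   61   32    4    3  633  668  693  677
0.28    .    .  140  219  332  393  336  540    4    4    3    4    3    3    3  530  562  591  618
0.24    
[... 898 characters left out ...]

0.40    .    .    .   60   57  158  157  157   58   60   68   73   75    3   18   20   20   16    3
0.36    .    .  335  334  512   57   48   59   59    4   75   78   78    4   17   20   20   15    4
0.32    .    .  336  421  509  515  500   60    4    4   58   62   29    4    4  489    4    3    4
0.28    .    .  336  401  369  349  495  492    4    4    4    3    4    4    3  487  455    3  442
0.24    .    .    .  130   27  274  335    3    4    3    4    4    4    3    3  412  428  438    3
0.20    .    .    .    3   25   25   27    3    5    9   19    3    3    4    3    3    4    4    3
0.16    .    .    .    1    .   27    4   11   17   17   17    7    6    3    3    3    3    3    3
```

```bash
python3 - <<'E'
from h import *
for n in("top","scene"):
    d=dict(np.load(f'pics/{n}0.npz')); P,ok,C,uv=cloud(d,(0,640,0,480)); 
    m=ok&(P[:,0]>.1)&(P[:,0]<.6)&(P[:,1]<.2)&(P[:,1]>-.2)&(P[:,2]>.25)
    im=d['color'].copy(); im[uv[m][:,1],uv[m][:,0]]=(0,0,255); cv2.imwrite(f'pics/{n}_mon.png',im)
    Q=P[m]; 
    for x in np.arange(.1,.5,.03):
        k=abs(Q[:,0]-x)<.015
        if k.sum()>5: print(n,f'{x:.2f}',k.sum(),'ymax',np.percentile(Q[k,1],99).round(3),'zmin/max',Q[k,2].min().round(3),Q[k,2].max().round(3))
E
```

```text
top 0.19 323 ymax -0.021 zmin/max 0.37 0.449
top 0.22 2422 ymax 0.077 zmin/max 0.37 0.504
top 0.25 4527 ymax 0.126 zmin/max 0.367 0.56
top 0.28 6131 ymax 0.123 zmin/max 0.363 0.617
top 0.31 7900 ymax 0.115 zmin/max 0.44 0.674
top 0.34 10112 ymax 0.107 zmin/max 0.523 0.728
top 0.37 10676 ymax 0.099 zmin/max 0.608 0.729
top 0.40 1399 ymax 0.092 zmin/max 0.692 0.724
scene 0.10 83 ymax -0.017 zmin/max 0.25 0.262
scene 0.22 8 ymax 0.076 zmin/max 0.373 0.401
scene 0.25 493 ymax 0.128 zmin/max 0.362 0.459
scene 0.28 1553 ymax 0.125 zmin/max 0.362 0.492
scene 0.31 427 ymax 0.118 zmin/max 0.391 0.492
scene 0.34 477 ymax -0.076 zmin/max 0.286 0.41
scene 0.37 791 ymax -0.088 zmin/max 0.25 0.409
scene 0.40 140 ymax -0.088 zmin/max 0.251 0.285
```

View pics/scene_mon.png

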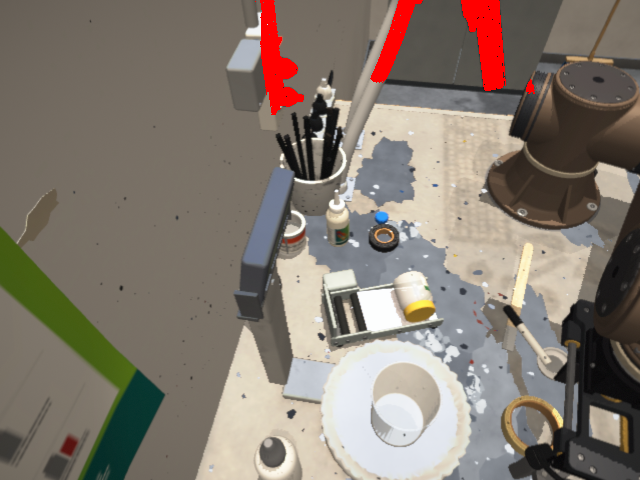

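View pics/top_mon.png

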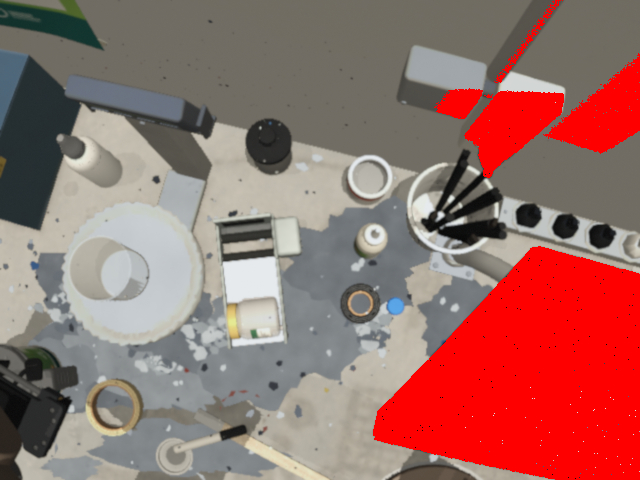

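send_rows(plan=[[[-6.4,0,0],[0,-2.5,1.0],1],[[-6.4,0,0],[0,-2.5,1.0],0.5],[[-6.4,0,0],[0,-2.5,1.0],0.21],[[-6.4,0,0],[0,-2.5,1.0],0.21],[[-6.4,0,0],[0,-2.5,1.0],0.21],[[0,0,0],[0,0,0],0.21],[[0,0,0],[0,0,0],0.21]])

```text
time: 0.68
position: [0.293, 0.4244, 0.1834]
tool_rot: [[-0.004, -0.134, 0.991], [-0.004, 0.991, 0.134], [-1.0, -0.004, -0.004]]
wrist_force: [-0.4, 0.2, 0.4]
finger_gap: 0.0603
```

```bash
python3 - <<'E'
from h import *
s=env.observe(); print(s['time'],s['qpos'],s['position'],s['tool_rot'],s['finger_gap'],s['wrist_force'])
q0=np.array([1.01139308,.491557,1.559431,0,1.09169]);p0=np.array([.2738,.5615,.1862])
for q,p in((q0,p0),(s['qpos'],s['position'])): print(np.hypot(*p[:2]),np.arctan2(p[1],p[0]),q[0],p[2],q[1]+q[2]+q[4])
E
```

```text
0.6833 [ 8.38564448e-01  3.42619328e-01  1.82363481e+00 -3.16813152e-04
  9.80974841e-01 -8.66238992e-01] [0.29302917 0.42442637 0.1834257 ] [[-0.00357223 -0.13378864  0.99100345]
 [-0.00436762  0.99100241  0.13377275]
 [-0.99998408 -0.00385046 -0.00412442]] 0.0602737790912865 [-0.44181016  0.22086769  0.3863053 ]
0.6246988794611369 1.1170997066215604 1.01139308 0.1862 3.142678
0.5157555957997585 0.96653411195773 0.8385644478583255 0.1834256986359334 3.147228983040077
```

```bash
python3 - <<'E'
from h import *
s=env.observe(); q=s['qpos'][0]; e=np.array([np.cos(q),np.sin(q)]); l=np.array([-e[1],e[0]])
for n in("scene","top"):
    d=snap(n,n+'1.png'); P,ok,C,uv=cloud(d,(0,640,0,480))
    r=P[:,:2]@e; t=P[:,:2]@l
    print(n)
    for z0 in np.arange(.05,1.1,.05):
        for r0 in np.arange(-.1,.65,.1):
            m=ok&(abs(P[:,2]-z0)<.025)&(abs(r-r0)<.05)&(abs(t)<.25)
            if m.sum()>20 and z0>.2: print(f'z{z0:.2f} r{r0:.1f} n{m.sum()} t',np.percentile(t[m],[2,98]).round(3),end=' | ')
        print()
E
```

```text
scene




z0.25 r0.0 n1385 t [-0.109  0.093] | z0.25 r0.1 n626 t [-0.109  0.051] | z0.25 r0.5 n412 t [0.029 0.098] | 
z0.30 r0.0 n501 t [-0.068  0.062] | z0.30 r0.1 n246 t [0.001 0.048] | z0.30 r0.5 n1761 t [-0.017  0.118] | z0.30 r0.6 n987 t [-0.21   0.141] | 
z0.35 r0.3 n116 t [-0.123 -0.098] | z0.35 r0.5 n3457 t [-0.014  0.147] | z0.35 r0.6 n1706 t [-0.21   0.146] | 
z0.40 r0.1 n87 t [-0.217 -0.203] | z0.40 r0.2 n87 t [-0.206 -0.11 ] | z0.40 r0.3 n752 t [-0.137 -0.101] | z0.40 r0.5 n2136 t [0.013 0.101] | z0.40 r0.6 n875 t [-0.217  0.079] | 
z0.45 r0.2 n177 t [-0.212 -0.136] | z0.45 r0.3 n911 t [-0.153 -0.117] | z0.45 r0.5 n1891 t [0.023 0.11 ] | z0.45 r0.6 n1738 t [0.008 0.117] | 
z0.50 r0.3 n329 t [-0.159 -0.132] | z0.50 r0.4 n887 t [0.022 0.063] | z0.50 r0.5 n4527 t [0.003 0.09 ] | z0.50 r0.6 n4948 t [0.006 0.106] | 
z0.55 r0.4 n1060 t [0.022 0.053] | z0.55 r0.5 n4967 t [0.006 0.074] | 
z0.60 r0.4 n593 t [0.005 0.031] | z0.60 r0.5 n176 t [0.006 0.022] | 









top





z0.30 r0.4 n30 t [0.003 0.023] | z0.30 r0.5 n352 t [-0.022  0.057] | z0.30 r0.6 n105 t [-0.244 -0.207] | 
z
[... 568 characters left out ...]
0.196] | z0.50 r0.2 n1945 t [-0.205 -0.148] | z0.50 r0.3 n1076 t [-0.165 -0.133] | z0.50 r0.4 n883 t [0.004 0.006] | z0.50 r0.5 n6744 t [-0.001  0.11 ] | z0.50 r0.6 n207 t [0.002 0.055] | 
z0.55 r0.1 n474 t [-0.233 -0.214] | z0.55 r0.2 n2607 t [-0.226 -0.168] | z0.55 r0.3 n1762 t [-0.181 -0.149] | z0.55 r0.4 n2659 t [0.004 0.033] | z0.55 r0.5 n5928 t [0.004 0.109] | 
z0.60 r0.2 n2972 t [-0.232 -0.187] | z0.60 r0.3 n2864 t [-0.198 -0.166] | z0.60 r0.4 n3084 t [0.005 0.052] | z0.60 r0.5 n542 t [0.006 0.072] | 
z0.65 r0.2 n2277 t [-0.233 -0.206] | z0.65 r0.3 n4839 t [-0.217 -0.183] | 
z0.70 r0.2 n520 t [-0.235 -0.224] | z0.70 r0.3 n11930 t [-0.248 -0.2  ] | 
z0.75 r0.3 n2972 t [-0.242 -0.214] |
```

View pics/scene1.png

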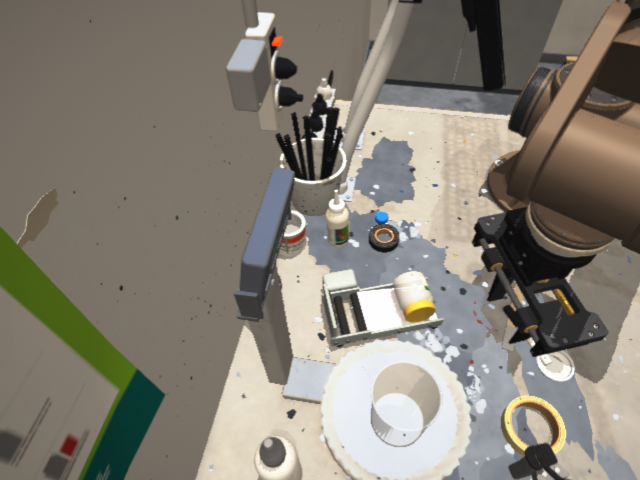

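View pics/top1.png

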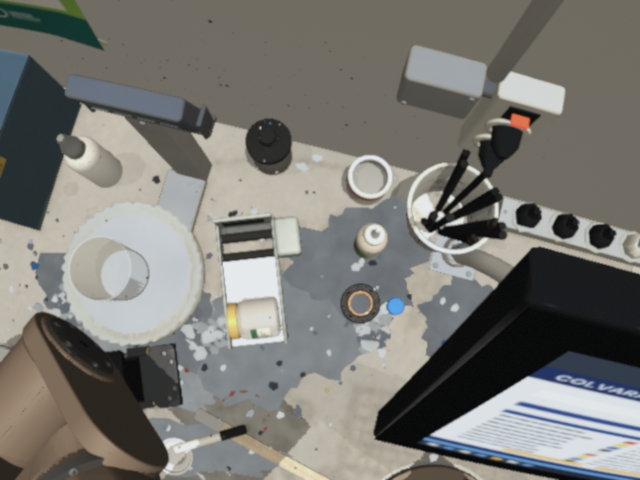

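send_rows(plan=[[[0.5,0,0],[0.5,-2.0,-0.1],0.21],[[0.5,0,0],[0.5,-2.6,-0.1],0.21],[[0.5,0,0],[0.5,-2.6,-0.1],0.21],[[0,0,0],[0.5,-2.6,-0.1],0.21],[[0,0,0],[0.5,-2.6,-0.1],0.21],[[0,0,0],[0.5,-2.0,0],0.21],[[0,0,0],[0,0,0],0.21],[[0,0,0],[0,0,0],0.21]])

```text
time: 1.45
position: [0.3035, 0.2836, 0.1514]
tool_rot: [[-0.003, -0.101, 0.995], [-0.002, 0.995, 0.101], [-1.0, -0.002, -0.003]]
wrist_force: [1.5, 0.2, -0.2]
finger_gap: 0.0201
```

```bash
cat >> h.py <<'E'
O=np.array([.425,.2915]); PSI=np.radians(6.2); RR=np.array([[np.cos(PSI),-np.sin(PSI)],[np.sin(PSI),np.cos(PSI)]])
def st():
    s=env.observe(); p=s['position']; l=RR.T@(p[:2]-O); T=s['tool_rot']
    print('t',s['time'],'q',s['qpos'].round(3),'roller xyz mm',(l*1000).round(1),(p[2]*1000).round(1),'yaw',np.degrees(np.arctan2(T[1,2],T[0,2])).round(2),'pitch',np.degrees(np.arcsin(T[2,2])).round(2),'roll',np.degrees(np.arcsin(T[2,1])).round(2),'F',s['wrist_force'].round(2),'gap',s['finger_gap'].round(4)); return s
E
python3 - <<'E'
from h import *
st(); snap('scene','scene2.png'); snap('wrist','wrist2.png')
E
```

```text
Traceback (most recent call last):
  File "h.py", line 19, in st
    print('t',s['time'],'q',s['qpos'].round(3),'roller xyz mm',(l*1000).round(1),(p[2]*1000).round(1),'yaw',np.degrees(np.arctan2(T[1,2],T[0,2])).round(2),'pitch',np.degrees(np.arcsin(T[2,2])).round(2),'roll',np.degrees(np.arcsin(T[2,1])).round(2),'F',s['wrist_force'].round(2),'gap',s['finger_gap'].round(4)); return s
                                                                                                                                                                                                                                                                                            ^^^^^^^^^^^^^^^^^^^^^
AttributeError: 'float' object has no attribute 'round'
```

```bash
sed -i "s/s\['finger_gap'\].round(4)/round(s['finger_gap'],4)/" h.py
python3 - <<'E'
from h import *
st(); snap('scene','scene2.png'); d=snap('wrist','wrist2.png'); print(d['mount'])
E
```

```text
t 1.45 q [ 0.592  0.247  2.085 -0.     0.814 -1.08 ] roller xyz mm [-121.6    5.2] 151.4 yaw 5.79 pitch -0.19 roll -0.11 F [ 1.47  0.17 -0.15] gap 0.0201
[[-1.11011334e-03 -2.42659928e-01  9.70110781e-01 -1.96999955e-01]
 [ 9.99999321e-01 -6.13422632e-04  9.90876003e-04 -5.96266758e-04]
 [ 3.54642009e-04  9.70111222e-01  2.42660444e-01 -6.81729732e-02]
 [ 0.00000000e+00  0.00000000e+00  0.00000000e+00  1.00000000e+00]]
```

View pics/scene2.png

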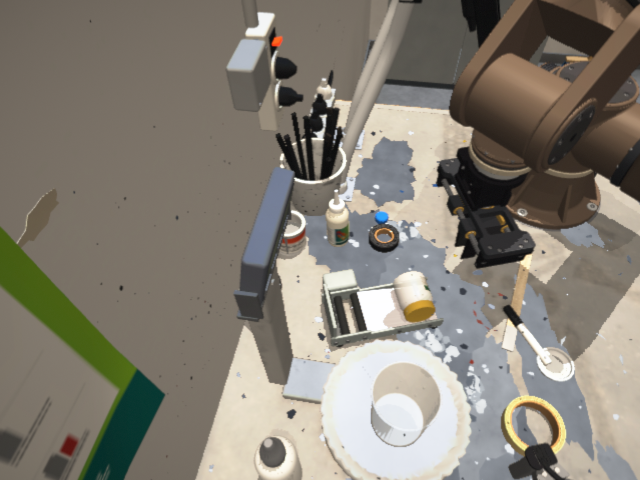

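View pics/wrist2.png

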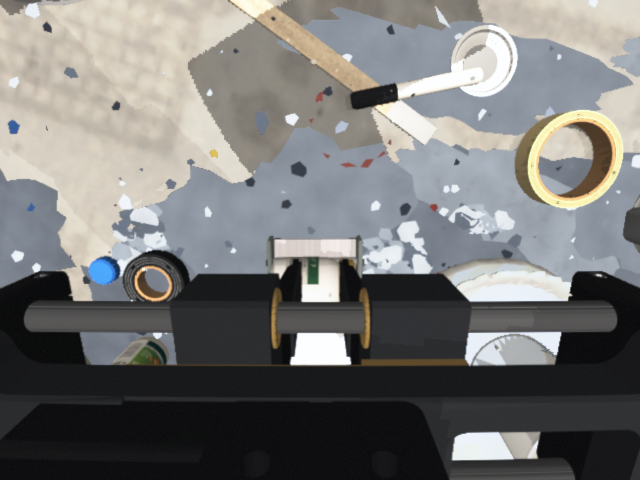

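send_rows(plan=[[[0,0,0],[3.0,-0.35,0.1],0.21],[[0,0,0],[3.0,-0.35,0],0.21],[[0,0,0],[3.0,0,0],0.21],[[-0.4,0,0],[2.3,0,0],0.21],[[0,0,0],[0,0,0],0.21],[[0,0,0],[0,0,0],0.21]])

```text
time: 2.05
position: [0.3079, 0.2849, 0.0362]
tool_rot: [[0.005, -0.113, 0.994], [0.003, 0.994, 0.113], [-1.0, 0.003, 0.005]]
wrist_force: [1.1, -0.3, 0.5]
finger_gap: 0.02
```

```bash
python3 - <<'E'
from h import *
st(); d=snap('top','top3.png'); snap('scene','scene3.png')
im=d['color'][200:360,150:400]; cv2.imwrite('pics/top3c.png',cv2.resize(im,None,fx=3,fy=3))
E
```

```text
t 2.05 q [ 5.890e-01  4.650e-01  2.202e+00  1.000e-03  4.690e-01 -1.096e+00] roller xyz mm [-117.1    6.1] 36.2 yaw 6.51 pitch 0.29 roll 0.17 F [ 1.12 -0.26  0.5 ] gap 0.02
```

View pics/top3.png

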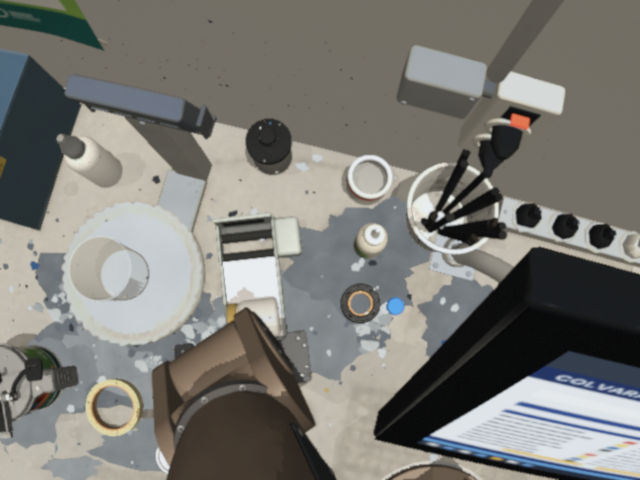

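View pics/scene3.png

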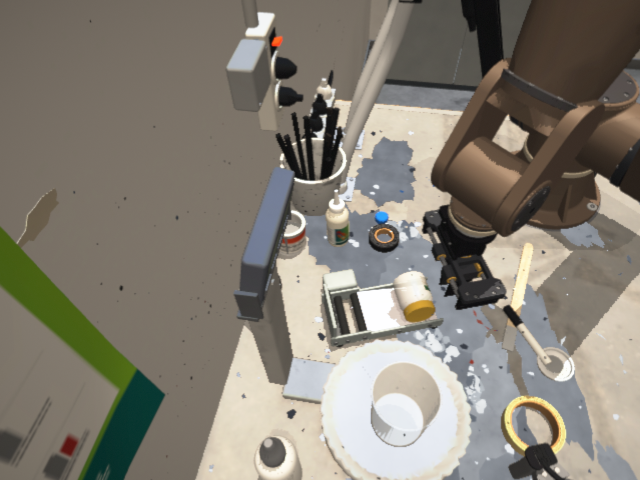

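send_rows(plan=[[[0,0,0],[0,-0.7,0.3],0.21],[[0,0,0],[0,0,0.4],0.21],[[0,0,0],[0,0,0.3],0.21],[[0,0,0],[0,0,0],0.21]])

```text
time: 2.48
position: [0.3219, 0.2803, 0.0412]
tool_rot: [[0.013, -0.114, 0.993], [0.009, 0.993, 0.114], [-1.0, 0.007, 0.014]]
wrist_force: [0.4, 0.2, 0.3]
finger_gap: 0.02
```

```bash
python3 - <<'E'
from h import *
st()
E
```

```text
t 2.4833 q [ 5.610e-01  4.580e-01  2.188e+00  1.000e-03  4.800e-01 -1.125e+00] roller xyz mm [-103.7   -0. ] 41.2 yaw 6.55 pitch 0.79 roll 0.41 F [0.45 0.16 0.32] gap 0.02
```

send_rows(plan=[[[0,0,0],[0.5,0,0],0.21],[[0,0,0],[0.3,0,0.2],0.21],[[0,0,0],[0,0,0.3],0.21],[[0,0,0],[0,0,0.3],0.21]])

```text
time: 2.82
position: [0.3306, 0.2812, 0.0337]
tool_rot: [[0.014, -0.113, 0.993], [0.009, 0.994, 0.113], [-1.0, 0.008, 0.015]]
wrist_force: [-9.9, 1.0, 14.3]
finger_gap: 0.0201
```

```bash
python3 - <<'E'
from h import *
st()
E
```

```text
t 2.8167 q [ 5.520e-01  4.800e-01  2.178e+00  2.000e-03  4.670e-01 -1.134e+00] roller xyz mm [-94.9  -0. ] 33.7 yaw 6.49 pitch 0.84 roll 0.45 F [-9.91  0.96 14.3 ] gap 0.0201
```

send_rows(plan=[[[0,0,0],[0,0,0],0.21]])

```text
time: 2.9
position: [0.3303, 0.2811, 0.0337]
tool_rot: [[0.012, -0.113, 0.994], [0.009, 0.994, 0.113], [-1.0, 0.007, 0.013]]
wrist_force: [-5.7, 1.8, 6.7]
finger_gap: 0.0202
```

```bash
python3 - <<'E'
from h import *
s=st(); print(s['moment']); d=snap('scene','scene4.png'); cv2.imwrite('pics/scene4c.png',cv2.resize(d['color'][230:350,320:520],None,fx=4,fy=4,interpolation=cv2.INTER_CUBIC))
d=snap('wrist','wrist4.png')
E
```

```text
t 2.9 q [ 5.520e-01  4.800e-01  2.177e+00  2.000e-03  4.690e-01 -1.134e+00] roller xyz mm [-95.2  -0.1] 33.7 yaw 6.48 pitch 0.75 roll 0.42 F [-5.73  1.77  6.73] gap 0.0202
[0.28241725 0.90255578 0.06444648]
```

View pics/scene4c.png

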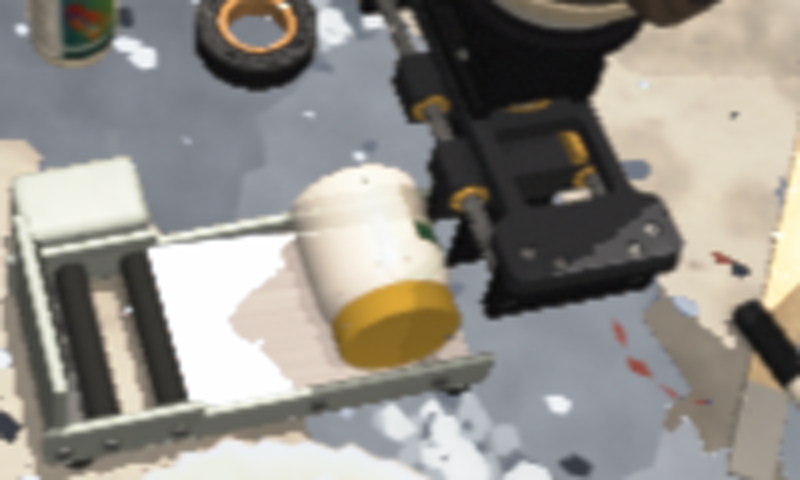

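View pics/wrist4.png

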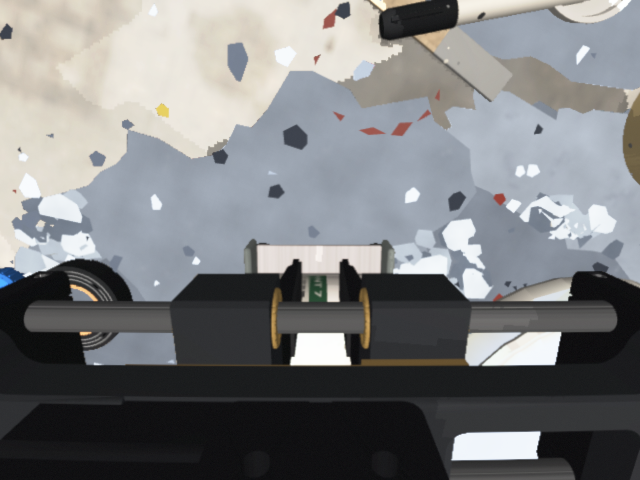

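```bash
cat >> h.py <<'E'
def jarfit(d,box=(320,450,255,350)):
    P,ok,C,uv=cloud(d,box); L=(P[:,:2]-O)@RR; z=P[:,2]
    hsv=cv2.cvtColor(C.reshape(1,-1,3).astype(np.uint8),cv2.COLOR_BGR2HSV)[0]
    b=ok&(z>.05)&(z<.1)&(L[:,1]<.015)&(L[:,1]>-.03)&(L[:,0]<.075)&(L[:,0]>-.1)&(hsv[:,2]>90)
    # circle of radius 31: robust
    from scipy.optimize import least_squares
    x=least_squares(lambda p:np.hypot(L[b,0]-p[0],z[b]-p[1])-.031,[np.median(L[b,0]),.05],loss='soft_l1',f_scale=.002).x
    m=ok&(hsv[:,0]>15)&(hsv[:,0]<34)&(hsv[:,1]>110)&(z>.03)&(L[:,1]>.01)
    print('jar axis x,z mm',(x*1000).round(1),'n',b.sum(),'lid mean',(L[m].mean(0)*1000).round(1),m.sum()); return x
E
python3 - <<'E'
from h import *
for k in(0,4): jarfit(dict(np.load(f'pics/scene{k}.npz')))
jarfit(dict(np.load('pics/top0.npz')),(205,310,205,355))
d=dict(np.load('pics/scene4.npz')); P,ok,C,uv=cloud(d,(400,480,260,320)); L=(P[:,:2]-O)@RR
m=ok&(C.max(1)<70)&(P[:,2]>.015)&(P[:,2]<.13)
for z0 in np.arange(.02,.13,.01):
    k=m&(abs(P[:,2]-z0)<.005)
    if k.sum()>3: print(z0,k.sum(),np.percentile(L[k,0],[2,98]),np.percentile(L[k,1],[2,98]))
E
```

```text
jar axis x,z mm [-60.4  46.4] n 737 lid mean [-56.   33.1] 485
jar axis x,z mm [-59.5  46.5] n 732 lid mean [-56.5  33. ] 527
jar axis x,z mm [-59.5  45.8] n 1147 lid mean [-58.3  29.6] 161
0.06 5 [-0.0992111  -0.08664092] [-0.0125952   0.01102187]
0.06999999999999999 37 [-0.10002258 -0.08515601] [-0.01585144  0.01598706]
0.07999999999999999 26 [-0.09711721 -0.08512652] [-0.01507905  0.01720278]
0.09 17 [-0.09252966 -0.08489798] [-0.00749535  0.01829901]
0.09999999999999999 16 [-0.09469009 -0.08530758] [0.01211286 0.01915117]
0.10999999999999999 6 [-0.09831566 -0.08526466] [0.01352702 0.01986155]
```

send_rows(plan=[[[0,0,0],[0,0,-0.4],0.21],[[0,0,0],[0,0,-0.4],0.21],[[0,0.8,0],[0,0,0],0.21],[[0,0,0],[0,0,0],0.21]])

```text
time: 3.33
position: [0.3217, 0.2802, 0.0334]
tool_rot: [[-0.003, -0.113, 0.994], [0.007, 0.994, 0.113], [-1.0, 0.007, -0.002]]
wrist_force: [0.6, 0.4, -1.0]
finger_gap: 0.0196
```

```bash
python3 - <<'E'
from h import *
s=st(); print(s['moment']); d=snap('scene','scene5.png'); jarfit(d)
E
```

```text
t 3.3333 q [ 0.556  0.478  2.185  0.016  0.478 -1.143] roller xyz mm [-103.9   -0. ] 33.4 yaw 6.51 pitch -0.14 roll 0.41 F [ 0.61  0.4  -1.03] gap 0.0196
[ 0.04726873 -0.03291619  0.00541385]
jar axis x,z mm [-60.3  46.5] n 731 lid mean [-57.6  33.2] 515
```

send_rows(plan=[[[0,0,0],[0,0,0.3],0.21],[[0,0,0],[0,0,0.3],0.21]])

```text
time: 3.55
position: [0.3278, 0.2808, 0.0333]
tool_rot: [[-0.003, -0.113, 0.994], [0.007, 0.994, 0.113], [-1.0, 0.007, -0.002]]
wrist_force: [-0.1, 0.3, 0.8]
finger_gap: 0.0202
```

```bash
python3 - <<'E'
from h import *
s=st(); print(s['moment'])
E
```

```text
t 3.55 q [ 0.55   0.482  2.173  0.016  0.485 -1.148] roller xyz mm [-97.8  -0.2] 33.3 yaw 6.51 pitch -0.13 roll 0.4 F [-0.07  0.28  0.76] gap 0.0202
[-0.00978134  0.07331286 -0.00823848]
```

send_rows(plan=[[[0,0,0],[0,0,0.2],0.21]])

```text
time: 3.63
position: [0.3298, 0.2809, 0.0333]
tool_rot: [[-0.004, -0.113, 0.994], [0.006, 0.994, 0.113], [-1.0, 0.007, -0.003]]
wrist_force: [-7.7, 0.8, 11.8]
finger_gap: 0.0199
```

```bash
python3 - <<'E'
from h import *
s=st(); print(s['moment'])
E
```

```text
t 3.6333 q [ 0.548  0.484  2.169  0.016  0.489 -1.15 ] roller xyz mm [-95.8  -0.3] 33.3 yaw 6.5 pitch -0.19 roll 0.38 F [-7.75  0.85 11.84] gap 0.0199
[0.12449238 1.44975596 0.06138286]
```

send_rows(plan=[[[0,0,0],[0,0,0.2],0.21]])

```text
time: 3.72
position: [0.3308, 0.2808, 0.0335]
tool_rot: [[-0.006, -0.113, 0.994], [0.005, 0.994, 0.113], [-1.0, 0.006, -0.006]]
wrist_force: [-14.3, 2.6, 19.5]
finger_gap: 0.0202
```

```bash
python3 - <<'E'
from h import *
s=st(); print(s['moment'])
E
```

```text
t 3.7167 q [ 0.546  0.485  2.166  0.017  0.494 -1.153] roller xyz mm [-94.8  -0.5] 33.5 yaw 6.48 pitch -0.33 roll 0.34 F [-14.35   2.6   19.55] gap 0.0202
[0.60455124 2.4252314  0.01380212]
```

send_rows(plan=[[[0,0,0],[0,0,-0.4],0.21],[[0,0,0],[-0.5,0,-0.4],0.21],[[0,0,0],[-0.6,0,0],0.21],[[0,0,0],[0,0,0],0.21]])

```text
time: 4.05
position: [0.3233, 0.2798, 0.0455]
tool_rot: [[-0.007, -0.112, 0.994], [0.005, 0.994, 0.112], [-1.0, 0.006, -0.006]]
wrist_force: [0.6, -0.4, -0.7]
finger_gap: 0.0199
```

```bash
python3 - <<'E'
from h import *
st()
for k in (0,1,2):pass
d=dict(np.load('pics/scene2.npz')); a=cv2.resize(d['color'][180:280,425:545],None,fx=5,fy=5,interpolation=cv2.INTER_CUBIC)
d=dict(np.load('pics/scene3.npz')); 
cv2.imwrite('pics/fing.png',a)
E
```

```text
t 4.05 q [ 0.553  0.454  2.171  0.016  0.52  -1.144] roller xyz mm [-102.4   -0.6] 45.5 yaw 6.45 pitch -0.35 roll 0.33 F [ 0.57 -0.45 -0.73] gap 0.0199
```

View pics/fing.png

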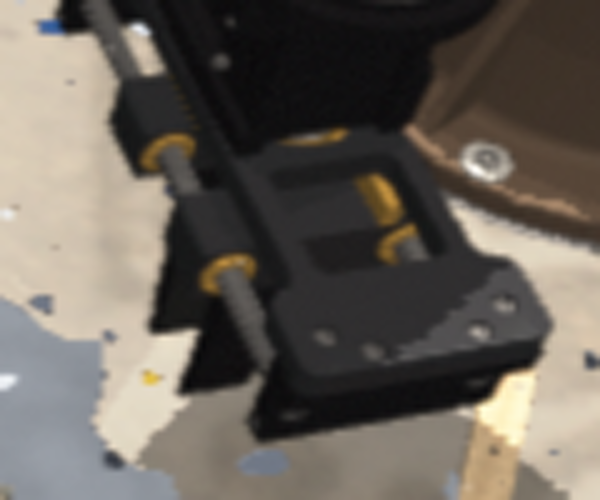

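```bash
python3 - <<'E'
from h import *
p=np.array([.3035,.2836,.1514]);T=np.array([[-.003,-.101,.995],[-.002,.995,.101],[-1,-.002,-.003]])
d=dict(np.load('pics/scene2.npz'));P,ok,C,uv=cloud(d,(440,540,190,275)); t=(P-p)@T*1000
m=ok&(abs(t[:,1])<26)&(t[:,2]>-40)&(t[:,2]<50)&(t[:,0]<5)&(t[:,0]>-140)
for h in range(0,130,6):
    k=m&(abs(-t[:,0]-h)<3)
    if k.sum()>2: print(h,k.sum(),'z',np.percentile(t[k,2],[5,50,95]).round(1),'y',np.percentile(t[k,1],[5,95]).round(1))
E
```

```text
30 42 z [-8.7  2.8 10.1] y [-12.8  14.5]
36 34 z [-7.4  3.5 10.5] y [-12.   15.1]
42 58 z [-8.4  3.2 10.7] y [-13.7  17.6]
48 40 z [-6.   6.2 11. ] y [-13.4  18.4]
54 41 z [-2.5  9.  11.1] y [-15.1  18.9]
60 30 z [ 0.2  9.6 11.2] y [-15.9  19.3]
66 23 z [ 3.1 10.1 11.5] y [-15.   20.3]
72 17 z [ 6.1 10.4 11.5] y [11.3 21.3]
78 14 z [ 4.6 10.2 11.4] y [13.7 21.2]
84 5 z [-2.1 10.2 11.3] y [16.5 21.4]
102 9 z [4.3 6.9 9.5] y [-11.9 -11.1]
108 15 z [ 8.7 11.5 30.6] y [-13.4 -10.7]
114 51 z [13.  33.6 34.4] y [-22.4  23.6]
120 83 z [16.2 30.9 34.5] y [-24.1  21.4]
126 123 z [ 1.9 26.8 34.3] y [-21.   23.1]
```

The scene cloud puts the finger ends about 28 mm above the reported TCP. The contact force direction fits this too: the fingertip corner was pressing on the jar's upper back. I'll measure this again before going lower.

send_rows(plan=[[[0,0,0],[0,0,-0.7],0.21],[[0,0,0],[0,0,-0.7],0.21],[[0,0,0],[0,0,0],0.21]])

```text
time: 4.3
position: [0.3088, 0.2783, 0.0462]
tool_rot: [[-0.005, -0.112, 0.994], [0.006, 0.994, 0.112], [-1.0, 0.007, -0.004]]
wrist_force: [0.6, -0.5, -0.4]
finger_gap: 0.0198
```

```bash
cat >> h.py <<'E'
def tip(d,s):
    P,ok,C,uv=cloud(d,(380,540,190,320)); t=(P-s['position'])@s['tool_rot']*1000
    m=ok&(abs(t[:,1])<26)&(t[:,2]>-14)&(t[:,2]<14)&(t[:,0]<8)&(t[:,0]>-70)&(P[:,2]>.012)&(C.max(1)<80)
    print('tip behind TCP mm: pct',np.percentile(-t[m,0],[0,1,3,10]).round(1),m.sum(),'front z',np.percentile(t[m,2],[90,97]).round(1))
E
python3 - <<'E'
from h import *
s=st(); d=snap('scene','scene6.png'); tip(d,s); jarfit(d)
cv2.imwrite('pics/scene6c.png',cv2.resize(d['color'][200:330,380:540],None,fx=5,fy=5,interpolation=cv2.INTER_CUBIC)[:600])
# projected reported TCP and points 29 above
R,t,K,D=cam(d)
for h in(0,-.029):
    print(cv2.projectPoints((s['position']+s['tool_rot'][:,0]*h)[None],d['rvec'],d['tvec'],K,D)[0].ravel())
E
```

```text
t 4.3 q [ 0.568  0.442  2.199  0.016  0.502 -1.129] roller xyz mm [-116.9   -0.6] 46.2 yaw 6.42 pitch -0.25 roll 0.38 F [ 0.6  -0.53 -0.39] gap 0.0198
tip behind TCP mm: pct [28.6 29.  30.  31.4] 118 front z [10.7 11.1]
jar axis x,z mm [-60.4  46.4] n 737 lid mean [-57.3  33.1] 501
[443.51204591 291.53111609]
[446.52459822 283.08910256]
```

View pics/scene6c.png

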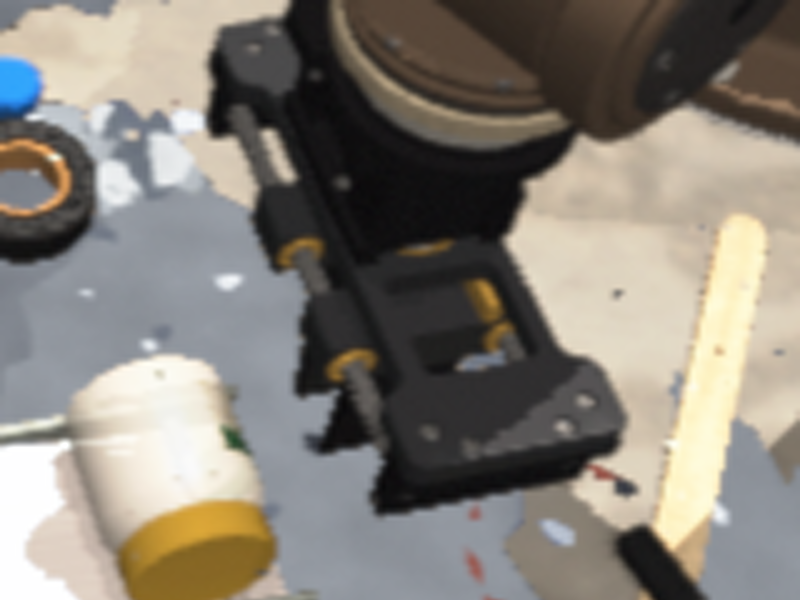

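```bash
python3 - <<'E'
from h import *
s=env.observe(); d=dict(np.load('pics/scene6.npz')); R,t,K,D=cam(d)
im=cv2.imread('pics/scene6c.png')
for h,col in((0,(0,0,255)),(-.015,(255,0,255)),(-.029,(0,255,0))):
  for y0,y1 in((.010,.022),(-.022,-.010)):
    q=np.array([[h,y0,.01],[h,y1,.01],[h,y1,-.01],[h,y0,-.01]]); w=s['position']+q@s['tool_rot'].T
    u=cv2.projectPoints(w,d['rvec'],d['tvec'],K,D)[0].reshape(-1,2); u=((u-[380,200])*5).astype(np.int32)
    cv2.polylines(im,[u],True,col,1)
cv2.imwrite('pics/tipchk.png',im)
E
```

```text
(no output)
```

View pics/tipchk.png

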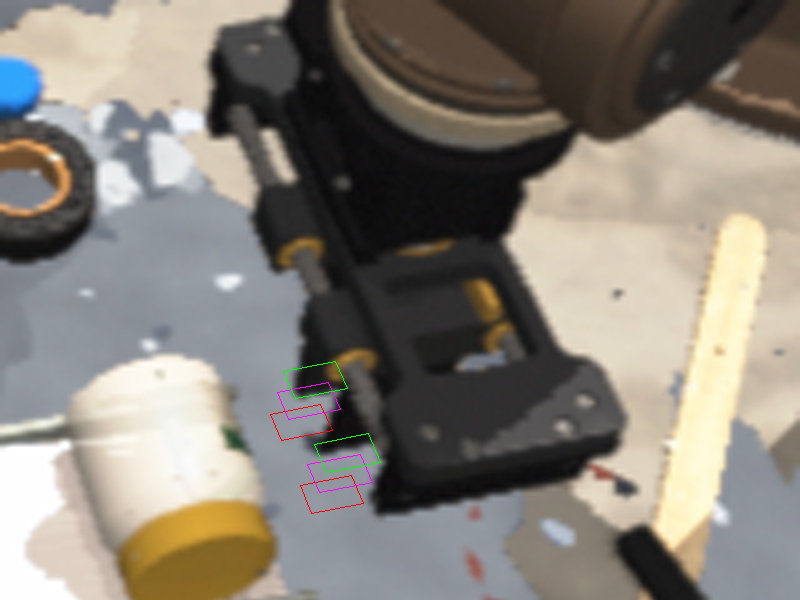

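The overlay shows the fingertips end on the green outline, 29 mm behind the reported TCP, so the real tip height is reported z + 29 mm. I'll use that offset from here and descend in steps, checking the force.

send_rows(plan=[[[0,0,0],[1.0,0,0],0.21],[[0,0,0],[1.0,0,0],0.21],[[0,0,0],[1.0,0,0],0.21],[[0,0,0],[0.6,0,0],0.21],[[0,0,0],[0,0,0],0.21]])

```text
time: 4.77
position: [0.3096, 0.2793, 0.0092]
tool_rot: [[-0.003, -0.113, 0.994], [0.008, 0.994, 0.113], [-1.0, 0.008, -0.002]]
wrist_force: [-0.5, 0.6, -1.0]
finger_gap: 0.02
```

```bash
python3 - <<'E'
from h import *
s=st(); d=snap('scene','scene7.png'); tip(d,s)
cv2.imwrite('pics/scene7c.png',cv2.resize(d['color'][220:340,360:520],None,fx=5,fy=5,interpolation=cv2.INTER_CUBIC)[:600])
E
```

```text
t 4.7667 q [ 0.57   0.523  2.225  0.02   0.392 -1.133] roller xyz mm [-116.     0.4] 9.2 yaw 6.49 pitch -0.11 roll 0.44 F [-0.48  0.65 -1.05] gap 0.02
tip behind TCP mm: pct [29.  29.3 29.5 31.5] 91 front z [10.7 11.3]
```

View pics/scene7c.png

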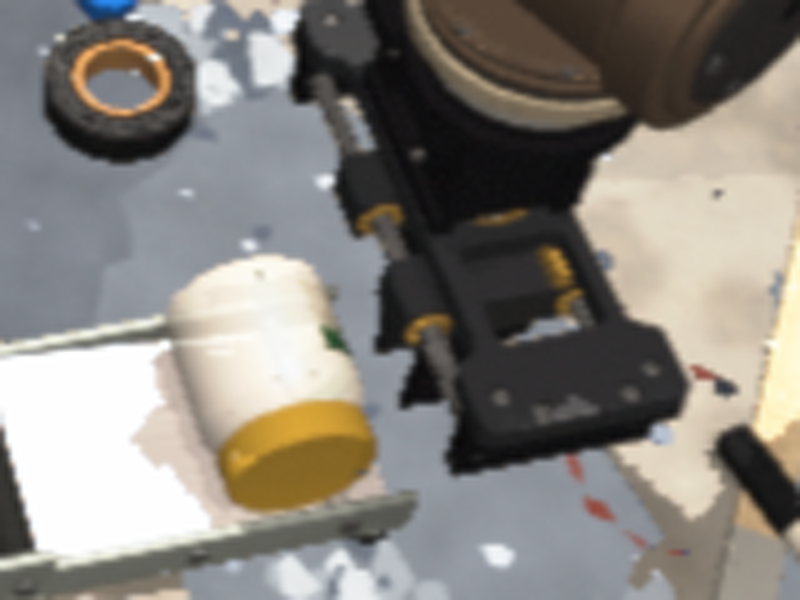

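send_rows(plan=[[[0,0,0],[0,0,0.3],0.21],[[0,0,0],[0,0,0.3],0.21],[[0,0,0],[0,0,0.3],0.21],[[0,0,0],[0,0,0.3],0.21],[[0,0,0],[0,0,0.3],0.21],[[0,0,0],[-0.05,0,0.3],0.21]])

```text
time: 5.32
position: [0.3296, 0.2819, 0.0116]
tool_rot: [[-0.001, -0.113, 0.994], [0.008, 0.994, 0.113], [-1.0, 0.008, -0.0]]
wrist_force: [-0.6, -0.9, 1.4]
finger_gap: 0.02
```

```bash
python3 - <<'E'
from h import *
s=st(); jarfit(snap('scene','scene8.png'))
E
```

```text
t 5.3167 q [ 0.55   0.529  2.185  0.019  0.424 -1.152] roller xyz mm [-95.9   0.8] 11.6 yaw 6.5 pitch -0.02 roll 0.49 F [-0.56 -0.85  1.39] gap 0.02
jar axis x,z mm [-54.4  47.3] n 716 lid mean [-52.6  33. ] 534
```

send_rows(plan=[[[0,-0.6,0],[0,0,0.4],0.21],[[0,-0.6,0],[0,0,0.4],0.21],[[0,-0.6,0],[0,0,0.4],0.21],[[0,-0.6,0],[0,0,0.4],0.21],[[0,-0.6,0],[0.02,0,0.4],0.21],[[0,-0.6,0],[0.02,0,0.4],0.21]])

```text
time: 5.87
position: [0.3562, 0.2849, 0.0122]
tool_rot: [[0.067, -0.113, 0.991], [0.016, 0.994, 0.112], [-0.998, 0.009, 0.069]]
wrist_force: [0.0, -0.6, 0.7]
finger_gap: 0.0201
```

```bash
python3 - <<'E'
from h import *
s=st(); jarfit(snap('scene','scene9.png')); snap('top','top9.png')
E
```

```text
t 5.8667 q [ 0.544  0.533  2.173 -0.057  0.37  -1.087] roller xyz mm [-69.2   0.9] 12.2 yaw 6.46 pitch 3.94 roll 0.5 F [ 0.04 -0.62  0.74] gap 0.0201
jar axis x,z mm [-30.6  50.7] n 752 lid mean [-32.   32.7] 580
```

View pics/top9.png

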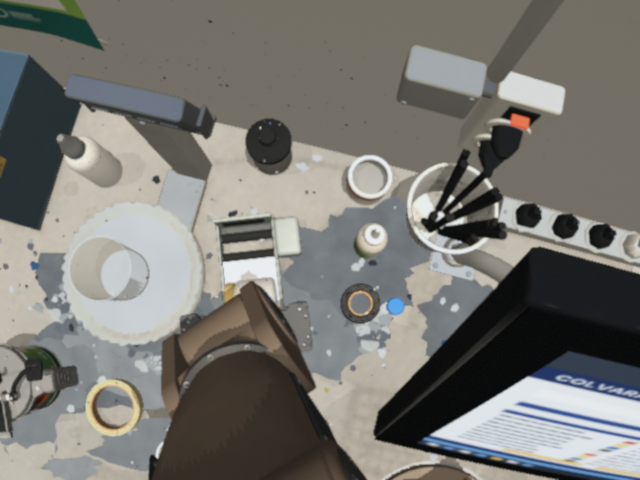

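View pics/scene9.png

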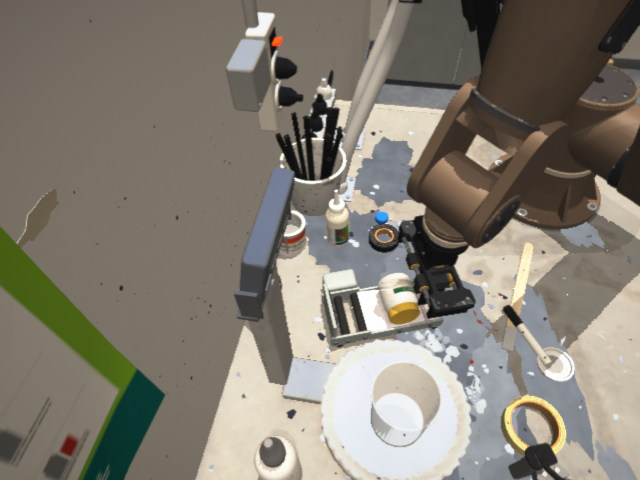

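send_rows(plan=[[[0,-0.8,0],[0.02,0,0.4],0.21],[[0,-0.8,0],[0.02,0,0.4],0.21],[[0,-0.8,0],[0.03,0,0.4],0.21],[[0,-0.8,0],[0.03,0,0.4],0.21],[[0,-0.8,0],[0.04,0,0.4],0.21],[[0,-0.8,0],[0.04,0,0.4],0.21]])

```text
time: 6.47
position: [0.3819, 0.288, 0.013]
tool_rot: [[0.157, -0.113, 0.981], [0.027, 0.994, 0.11], [-0.987, 0.009, 0.159]]
wrist_force: [-1.3, -0.2, 0.6]
finger_gap: 0.0202
```

```bash
python3 - <<'E'
from h import *
s=st(); jarfit(snap('scene','scene10.png'))
E
```

```text
t 6.4667 q [ 0.545  0.537  2.177 -0.208  0.284 -0.943] roller xyz mm [-43.3   1.2] 13.0 yaw 6.42 pitch 9.14 roll 0.53 F [-1.32 -0.25  0.61] gap 0.0202
jar axis x,z mm [-8.1 54.1] n 768 lid mean [-15.4  33. ] 647
```

send_rows(plan=[[[0,-0.4,0],[0.03,0,0.4],0.21],[[0,-0.4,0],[0.03,0,0.4],0.21],[[0,-0.4,0],[0.04,0,0.4],0.21],[[0,-0.4,0],[0.04,0,0.4],0.21],[[0,-0.4,0],[0.04,0,0.4],0.21]])

```text
time: 6.93
position: [0.4037, 0.2906, 0.0149]
tool_rot: [[0.195, -0.114, 0.974], [0.032, 0.993, 0.11], [-0.98, 0.009, 0.197]]
wrist_force: [-0.1, 0.4, 0.3]
finger_gap: 0.0201
```

```bash
python3 - <<'E'
from h import *
s=st(); jarfit(snap('scene','scene11.png')); snap('top','top11.png')
E
```

```text
t 6.9333 q [ 0.535  0.544  2.156 -0.279  0.266 -0.886] roller xyz mm [-21.3   1.4] 14.9 yaw 6.42 pitch 11.38 roll 0.54 F [-0.12  0.37  0.26] gap 0.0201
jar axis x,z mm [12.4 57. ] n 773 lid mean [ 3.8 32.9] 660
```

View pics/top11.png

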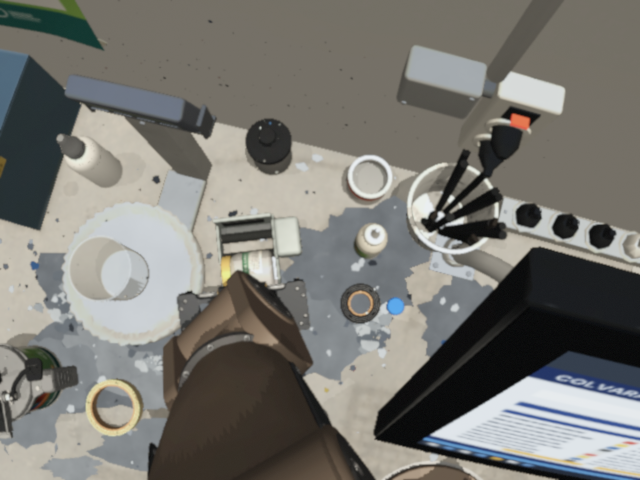

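View pics/scene11.png

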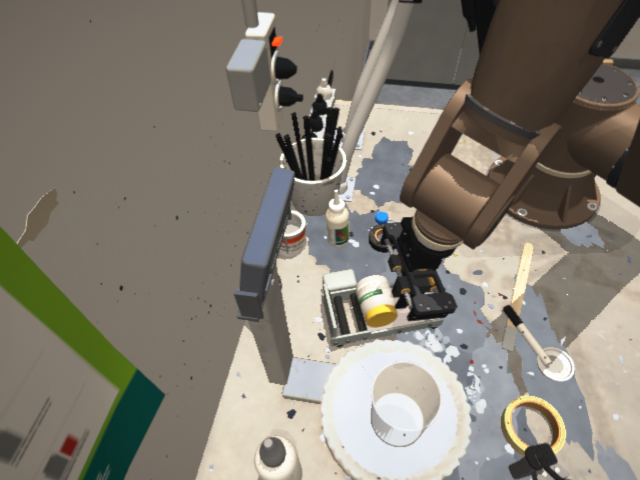

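send_rows(plan=[[[0,-0.3,0],[0.05,0,0.4],0.21],[[0,-0.3,0],[0.05,0,0.4],0.21],[[0,-0.3,0],[0.05,0,0.4],0.21],[[0,-0.3,0],[0.05,0,0.4],0.21],[[0,-0.3,0],[0.05,0,0.4],0.21]])

```text
time: 7.45
position: [0.4251, 0.293, 0.0167]
tool_rot: [[0.222, -0.114, 0.968], [0.035, 0.993, 0.109], [-0.974, 0.009, 0.225]]
wrist_force: [-1.0, 0.4, -0.1]
finger_gap: 0.02
```

```bash
python3 - <<'E'
from h import *
s=st(); d=snap('scene','scene12.png'); jarfit(d); cv2.imwrite('pics/scene12c.png',cv2.resize(d['color'][240:350,310:470],None,fx=5,fy=5,interpolation=cv2.INTER_CUBIC))
E
```

```text
t 7.45 q [ 0.523  0.552  2.129 -0.32   0.261 -0.86 ] roller xyz mm [0.3 1.4] 16.7 yaw 6.4 pitch 12.98 roll 0.53 F [-1.01  0.38 -0.09] gap 0.02
jar axis x,z mm [32.8 59.8] n 790 lid mean [23.6 33. ] 680
```

View pics/scene12c.png

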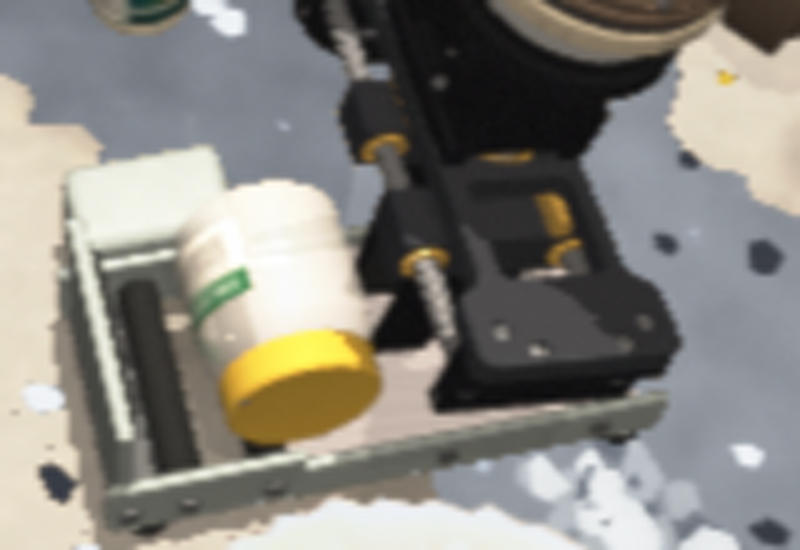

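send_rows(plan=[[[0,0,0],[0.06,0,0.3],0.21],[[0,0,0],[0.06,0,0.3],0.21],[[0,0,0],[0.06,0,0.3],0.21],[[0,0,0],[0.06,0,0.3],0.21]])

```text
time: 7.83
position: [0.439, 0.2947, 0.0172]
tool_rot: [[0.223, -0.114, 0.968], [0.035, 0.993, 0.109], [-0.974, 0.01, 0.226]]
wrist_force: [-0.1, 0.5, -0.2]
finger_gap: 0.0202
```

```bash
python3 - <<'E'
from h import *
s=st(); d=snap('scene','scene13.png'); jarfit(d)
E
```

```text
t 7.8333 q [ 0.511  0.561  2.101 -0.291  0.277 -0.9  ] roller xyz mm [14.2  1.6] 17.2 yaw 6.4 pitch 13.03 roll 0.55 F [-0.06  0.45 -0.2 ] gap 0.0202
jar axis x,z mm [ 50.3 116.3] n 721 lid mean [38.2 32.9] 688
```

```bash
python3 - <<'E'
from h import *
d=snap('scene','scene14.png'); cv2.imwrite('pics/scene14c.png',cv2.resize(d['color'][240:350,310:470],None,fx=5,fy=5,interpolation=cv2.INTER_CUBIC))
P,ok,C,uv=cloud(d,(320,450,255,350)); L=(P[:,:2]-O)@RR; z=P[:,2]
b=ok&(z>.06)&(z<.1)&(L[:,1]<.015)&(L[:,1]>-.03)&(L[:,0]<.087)&(L[:,0]>0.015)&(C.max(1)>100)
for x0 in np.arange(.02,.09,.006):
    k=b&(abs(L[:,0]-x0)<.003); print(x0.round(3),k.sum(),np.median(z[k]).round(4) if k.any() else '')
E
```

```text
0.02 13 0.0721
0.026 55 0.0784
0.032 66 0.085
0.038 71 0.0881
0.044 71 0.0906
0.05 78 0.0911
0.056 79 0.0906
0.062 84 0.0893
0.068 89 0.0853
0.074 89 0.0805
0.08 83 0.0718
0.086 0
```

View pics/scene14c.png

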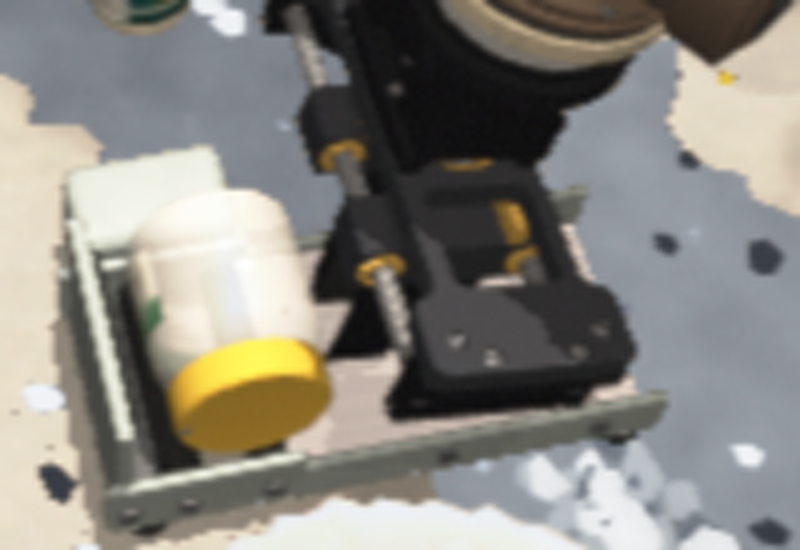

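send_rows(plan=[[[0,0,0],[0,0,0],0.21],[[0,0,0],[0,0,0],0.21],[[0,0,0],[0,0,0],0.21],[[0,0,0],[0,0,0],0.21]])

```text
time: 8.27
position: [0.439, 0.2946, 0.0171]
tool_rot: [[0.223, -0.113, 0.968], [0.035, 0.994, 0.108], [-0.974, 0.01, 0.226]]
wrist_force: [0.2, -0.4, 0.0]
finger_gap: 0.0199
```

```bash
cat >> h.py <<'E'
def jar2(d,box=(320,450,255,350)):
    P,ok,C,uv=cloud(d,box); L=(P[:,:2]-O)@RR; z=P[:,2]
    from scipy.optimize import least_squares
    for y0,y1 in((-.03,.012),(-.03,-.015),(-.005,.012)):
        b=ok&(z>.062)&(z<.1)&(L[:,1]<y1)&(L[:,1]>y0)&(L[:,0]<.09)&(L[:,0]>0.01)&(C.max(1)>100)
        x=least_squares(lambda p:np.hypot(L[b,0]-p[0],z[b]-p[1])-.031,[.055,.058],loss='soft_l1',f_scale=.002).x
        print('jar',y0,y1,(x*1000).round(1),b.sum())
E
python3 - <<'E'
from h import *
jar2(dict(np.load('pics/scene13.npz'))); jar2(dict(np.load('pics/scene14.npz')))
s=st(); d=snap('scene','scene15.png'); jar2(d)
E
```

```text
jar -0.03 0.012 [47.1 60.7] 703
jar -0.03 -0.015 [47.2 60.7] 245
jar -0.005 0.012 [46.9 60.7] 290
jar -0.03 0.012 [50.8 60.2] 704
jar -0.03 -0.015 [50.8 60.3] 244
jar -0.005 0.012 [50.7 60.2] 293
t 8.2667 q [ 0.511  0.561  2.101 -0.292  0.277 -0.9  ] roller xyz mm [14.3  1.6] 17.1 yaw 6.37 pitch 13.04 roll 0.56 F [ 0.2  -0.45  0.  ] gap 0.0199
jar -0.03 0.012 [59.5 57.6] 691
jar -0.03 -0.015 [59.4 57.6] 238
jar -0.005 0.012 [59.4 57.5] 285
```

send_rows(plan=[[[0,0,0],[-0.2,0,-0.8],0.21],[[0,0,0],[-0.3,0,-1.0],0.21],[[0,0.5,0],[-0.6,0,-1.0],0.21],[[0,0.5,0],[-1.0,0,-1.0],0.21],[[0,0.5,0],[-1.5,0,-1.0],0.21],[[0,0.5,0],[-1.5,0,-0.8],0.21],[[0,0.5,0],[-1.5,0,-0.5],0.21],[[0,0,0],[-1.0,0,0],0.21],[[0,0,0],[0,0,0],0.21],[[0,0,0],[0,0,0],0.21]])

```text
time: 9.15
position: [0.3529, 0.2841, 0.0835]
tool_rot: [[0.172, -0.116, 0.978], [0.031, 0.993, 0.112], [-0.985, 0.011, 0.174]]
wrist_force: [0.7, -0.9, -0.4]
finger_gap: 0.0196
```

```bash
python3 - <<'E'
from h import *
s=st(); d=snap('scene','scene16.png'); jar2(d); t=snap('top','top16.png'); jar2(t,(205,310,205,355))
E
```

```text
t 9.15 q [ 0.577  0.367  2.187 -0.162  0.431 -0.966] roller xyz mm [-72.5   0.4] 83.5 yaw 6.52 pitch 10.04 roll 0.65 F [ 0.68 -0.88 -0.37] gap 0.0196
jar -0.03 0.012 [59.5 57.5] 688
jar -0.03 -0.015 [59.4 57.5] 240
jar -0.005 0.012 [59.6 57.5] 290
jar -0.03 0.012 [60.9 56.9] 1039
jar -0.03 -0.015 [60.8 56.8] 374
jar -0.005 0.012 [60.9 56.9] 420
```

View pics/scene16.png

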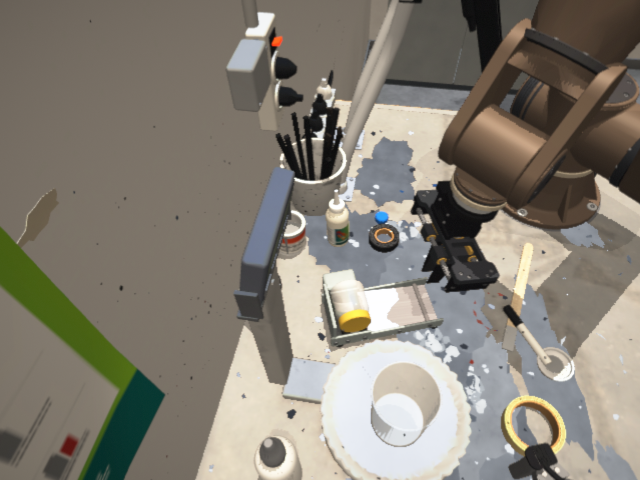

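View pics/top16.png

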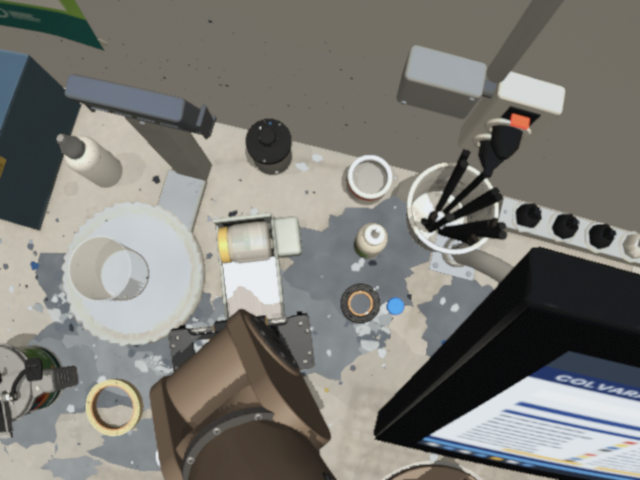

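The jar lies in the dip at top-view (245,240), against the stop. The hand is clear, with its true tip near 112 mm, and the bystanders are where they were. Handing in.

```bash
python3 - <<'E'
from h import *
print(env.hand_in())
E
```

```text
the job is handed in; nothing more can be done
None
```

The jar is seated in the dip between the two rubber rollers. I pushed it up the ramp and over the first roller with two partly closed fingers at roughly 5 cm/s, backed the hand off and handed in at about 9 s.

**Last checks**
- **Jar position:** the scene camera put the jar axis at x 59.5, z 57.5 mm, and the top camera at x 60.9, z 56.9 mm (target 60 / 57).
- **Squareness:** fits near the two ends of the jar agree within about 0.2 mm, so it lies square across the track.
- **Rest:** the scene-camera fit was the same before and after I withdrew the hand, so the jar was at rest.
- **Surroundings:** the wrist force read about 1 N or less, and the bystanders look unmoved in both views. I compared the bystanders by eye only.

**What disagreed**
- **Fingertip height:** the real fingertips end about 29 mm above the reported tool point. Because of this, my first approaches pressed the jar's upper back twice, with up to about 24 N at the wrist and no lasting shift of the jar. I confirmed the offset from the depth data and an image overlay, and corrected for it.
- **Failed fit:** one circle fit gave a nonsense height (z 116 mm) as the jar passed the crest. A re-fit of the same picture gave x 47.1, z 60.7 mm.

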